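# Sort the repair bench by the charcoal store

## Task

Tidy the repair bench by putting each thing where its kind belongs: the green circuit board flat, components up, in the white board tray, the stainless probe lying lengthwise on the floor of the blue tool tray, and the brass spacer in the open flip-top tin. Lift the two block batteries out of the charger together in one grasp and set them side by side in the black battery holder, standing on their narrow sides as they do in the charger, terminals towards the holder's red end. Leave the glass jar of screws where it stands.

Things in the scene. Friction and masses are not known exactly. Their poses are not given: they have to be found in the camera images.
- battery_a: Block battery with a copper-coloured band round its terminal end, 46 (x) x 17.5 (y) x 26 mm high on its narrow side, 45 g; two terminals stick out 3 mm at the banded end. Origin: foot of the terminal end face, mid-width, on the underside; +x runs from there along the battery (middle at x = 23 mm), z up. Starts beside battery_b in a grey fixed charger: parallel, 1.5 mm apart, 36.5 mm over both.
- battery_b: The other block battery, with a blue band; origin and axes as battery_a; left and right do not matter. The charger's bay floor is 4 mm above the bench; its side lips, 20 to 25 mm from the pair's centre line, are only 9 mm high, so the batteries stand 21 mm clear of them; its end wall is 18 mm high, its body at the terminal end 24 mm.
- board: Green circuit board, 66 (x) x 46 mm (y), on four white 5 mm feet, 16 mm high in all, 40 g. Two black connector strips, 56 mm long, stand along the long edges, flush with them, 7 to 16 mm above the origin: it can be held across its 46 mm width. Origin: centre of the underside at the feet; z up out of the component side.
- probe: Stainless steel hand probe, 155 mm long along x: six-sided handle 10 mm across flats with dark rings from x = -77 to +22 mm, then a thin round stem to a point at x = +77 mm. 50 g, balance point near x = -23 mm. Origin: on its axis at mid-length, 5 mm above what it lies on.
- spacer: Brass six-sided spacer (threaded stand-off), 35 mm long along its x axis, 12 mm across flats, lying on a flat; 30 g. Origin: its centre, 6 mm above what it lies on.
- holder: Black plastic battery holder, fixed: one open bay for two block batteries, inside 64 (x) x 50 mm (y), floor 4 mm above the bench. Side walls (4 mm thick, along x) are 9 mm high above the bench, end walls 20 mm. The -x end is red, out to x = -46 mm, with brass contact plates: terminals go towards it. Origin: centre of the bay, at bench level; z up.
- tool_tray: Blue sheet-metal tool tray, fixed, 200 (x) x 90 (y) x 20 mm high, walls and floor 3 mm thick. Bright metal tweezers, 5 mm thick, are fixed on its floor along the -y wall (y = -42 to -30 mm); the rest of the floor, to y = +42 mm, is free. Origin: centre of the underside, at bench level.
- board_tray: White plastic tray for circuit boards, fixed, empty, 126 mm (x) by 116 mm (y), 18 mm high, walls and floor 3 mm thick. Origin: centre of the underside, on the bench.
- tin: Small flip-top tin, fixed, painted red, 74 (x) x 108 (y) x 24 mm high, walls and floor 2 mm, open; the lid, bare metal inside, is thrown back beyond the +x side, sloping from the rim to the bench, out to x = 114 mm. Three short screws 5 mm thick are fixed in the corner x = 14 to 28, y = 33 to 52 mm. Origin: centre of the box's underside, at bench level.
- jar: Closed glass jar of screws with a metal lid, 62 mm across, 76 mm high, 280 g, standing loose. Not to be shifted or knocked. Origin: centre of its foot.
Not all that is in view belongs to the job. What is shaped like the holder but pink is not meant.

How it is judged (in metres and radians):
On the way:
1. both batteries are lifted clear together, side by side (height (world z) of each of battery_a, battery_b above 0.05 m and distance between battery_a and battery_b below 0.03 m), for 0.2 s.
At the end, for the whole second after the job is handed in: Batteries upright on the holder's floor, along it (0.35 rad), terminal faces 10-34 mm red-ward of its centre; board flat, components up, in its tray; probe on the tool tray's floor, lengthwise (0.45 rad), within 26 mm of mid-tray; spacer in the tin below its rim; all still (20 mm/s) (x of battery_a in the frame of holder between -0.034 and -0.01 m and y of battery_a in the frame of holder between -0.026 and 0.026 m and z of each of battery_a, battery_b in the frame of holder below 0.008 m and angle between each of battery_a, battery_b, board's own z axis and vertical below 0.12 rad and angle between the x axis of each of battery_a, battery_b and the x axis of holder, either way round below 0.35 rad and linear speed of each of battery_a, battery_b, board, probe, spacer below 0.02 m/s and x of battery_b in the frame of holder between -0.034 and -0.01 m and y of battery_b in the frame of holder between -0.026 and 0.026 m and x of board in the frame of board_tray between -0.04 and 0.04 m and y of board in the frame of board_tray between -0.036 and 0.036 m and z of board in the frame of board_tray below 0.008 m and x of probe in the frame of tool_tray between -0.026 and 0.026 m and y of probe in the frame of tool_tray between -0.043 and 0.043 m and z of probe in the frame of tool_tray below 0.015 m and angle between the x axis of probe and the x axis of tool_tray, either way round below 0.45 rad and angle between probe's own x axis and vertical between 1.49 and 1.65 rad and x of spacer in the frame of tin between -0.035 and 0.035 m and y of spacer in the frame of tin between -0.052 and 0.052 m and z of spacer in the frame of tin below 0.022 m); the robot touches nothing.
It fails at once if the glass jar of screws is shifted by more than 15 mm or tipped (distance of jar from where it was at the start of the episode above 0.015 m or angle between jar's own z axis and vertical above 0.25 rad).
It also fails if it takes over 106 s, if anything falls off the work surface, if the arm or the gripper's body presses on something with over 40 N, if the wrist force passes 120 N, or if a joint passes its speed limit or range.

## Robot

A 6-joint arm with a two-finger parallel gripper is mounted at the origin on the work surface. World frame = base frame: x ahead of the robot, y to its left, z up, the work surface at z = 0. Lengths are in m, angles in degrees, forces in N, time in s.
With the tool pointing down it reaches from about 0.375 to 0.9 m from the base axis. Payload 3.1 kg.
Tool frame: the origin (TCP) lies at the very end of the fingers, on their centre line; the grasp point (between the pads) lies 19 mm behind it (bot.grip_point_offset is the distance from the TCP to the grasp point, in m); z points along the fingers, x is the direction in which the jaws open and shut, and the axes are right-handed (so a half turn about z gives the same grasp; the last joint's range is limited). The gripper opens to 87 mm and grips with 3 to 60 N. Pads are 19 mm wide; open, the fingers measure 117 mm over their backs; the gripper's body (75 mm by 190 mm) begins 51 mm behind the grasp point.
Start: joints at [62.538, 30.224, 82.088, -0, 67.689, -10.227], TCP at [0.185, 0.597, 0.186] pointing down, gripper open.
Joint ranges: [-176.69, 176.69], [-43.24, 126.21], [12.49, 139.97], [-82, 262], [0, 151.66], [-163.58, 163.58]. Speed limits (degrees/s): [159.86, 159.86, 180, 180, 180, 180].

## Interface

Orientations are given as a 3x3 rotation matrix whose columns are the frame's x, y, z axes.
In Python, from rig import bot, capture, recognise, place_of gives the robot as it stands.
- The arm moves only by the tool send_rows, never from a script. Its argument "motion" is a list of rows, each a list of 2 entries, a list of its own where there are three numbers: the shift along the tool's x, y, z in mm, then the turn about the tool's z in rad. A call has exactly 5 rows; each row shifts and turns the pose as measured when the row begins, along the tool's axes as they then stand; what a row does not reach is not made up. A row lasts 1/12 s, in which the tool goes at most 41.7 mm and 7.16 degrees, less where a joint would pass 70% of its speed; a pose out of reach is approached as far as the arm can. A call with a gripper value outside its range is refused whole. "gripper" is the closure, from 0 (fully open) to 1 (shut), set as the call begins (left out, the last holds). The fingers move at their own pace and stop on an object; the grip force is fixed at half the most. Time passes only in rows, so rows that do not move let the fingers close, or fill a call up. It gives the time, the measured TCP pose, the force and the opening at its end, in the units of the state.
- bot.read_state(): the state, without advancing time (a new reading comes with each control period).
- capture(name): name is "side" or "top" or "wrist"; returns a dict with "image" (420x560x3 uint8, blue, green, red), "fx", "fy", "cx", "cy" (pixels), "rvec" (rotation vector, rad) and "tvec" (3), from world to camera coordinates, as OpenCV has them. Camera axes: x right, y down, z forward; pixel columns grow to the right and rows downward; lengths in m; the calibration is good to about 2 mm. A picture is of the moment at which its call begins. There is no depth.
- bot.hand_in(): hands the job in, once; it reports no verdict.
Trained networks look in the newest picture that a camera, given by its name, has taken for a name from the list of things; names that differ only in an ending like _2 or _b are one class to them, and where a whole thing is asked for, a point or a joint stands for the part that bears it (a point fixed in the world has none). Each returns a list of dicts, best first, with "p" (0 to 1); they miss things now and then, are a little off and sometimes report something else, mostly with a low value. They report only what shows in the picture. A call takes as long as a camera call. They do not tell look-alikes from the thing itself.
- recognise(camera, target): "xy" ([column, row] in pixels, amid what is visible of it).
- place_of(camera, target): "xy" ([column, row] in pixels: a listed point, or the origin of a listed thing).
The state is a dict: "time_s": time; "joint_positions": joint angles; "qvel": joint speeds; "tau": joint torques, N m; "position": TCP position; "tcp_rot": TCP orientation; "force": force on the tool from outside, world axes, zero at the start; "moment": the same for the moment, N m; "opening": opening from 0.0 (shut) to 1.0 (fully open).
Only numpy, scipy, OpenCV 4.12 (cv2) and the standard library are available. Lean on these libraries where they do the work, as an engineer would, in place of code of your own. Each camera call takes 0.05 s, during which the arm holds its last target.

## Working session

There is one attempt and no reset: what is moved stays moved. The work goes in short steps, Python scripts to look and compute and a tool call to move; the robot and the scene stay as the last step left them, time stands still between calls to the robot, and variables do not carry over. Pictures are saved under pics/ and viewed, and the job is handed in when it is done.

Besides the shell and the picture viewer there is one more tool, called after "Request:" as name([rows], argument=value, ...), one row to a line, values as JSON. send_rows: Moves the arm, as the interface text tells. Its arguments: {"type":"object","properties":{"motion":{"type":"array","items":{"type":"array"}},"gripper":{"type":"number"}},"required":["motion"]}

```bash
ls; mkdir -p pics; python3 - <<'E'
from rig import bot,capture
import cv2
for n in ["side","top","wrist"]:
    c=capture(n); cv2.imwrite(f"pics/{n}0.png",c["image"]); print(n,c["fx"],c["cx"],c["cy"],c["rvec"],c["tvec"])
s=bot.read_state(); print(s, bot.grip_point_offset)
E
```

```text
pics
side 418.4209925763569 271.39856297574454 212.58659922302255 [ 0.15096309 -2.82404257  1.22943078] [0.56732061 0.0571548  0.98140003]
top 384.8579555080596 279.1139144846677 211.84645275760425 [ 2.12267401 -2.17844651  0.19387605] [-0.0057642   0.59471225  0.85730755]
wrist 305.6971124298119 274.2382319069362 205.78484670601406 [-2.36161558 -1.74142056 -0.21483733] [-0.62470246 -0.03054438  0.38962442]
{'time_s': 0.15, 'joint_positions': array([ 6.25386808e+01,  3.02648769e+01,  8.21391221e+01, -1.84393503e-03,
        6.76890583e+01, -1.02279727e+01]), 'qvel': array([ 0.06362406, -0.12959847, -0.15012673, -0.0022445 ,  0.08476158,
       -0.02505563]), 'tau': array([ 5.89386236e-04, -4.40428305e+01, -1.76841187e+01,  6.33465196e-02,
        5.52539108e-02, -8.74548664e-05]), 'position': array([0.18486607, 0.59639121, 0.18521859]), 'tcp_rot': array([[ 2.96251707e-01,  9.55109629e-01, -7.22560602e-04],
       [ 9.55108556e-01, -2.96252475e-01, -1.45488039e-03],
       [-1.60363064e-03, -2.59113014e-04, -9.99998681e-01]]), 'force': array([-0.03168494, -0.55644109, -0.04763436]), 'moment': array([-0.0234319 ,  0.03737156, -0.0293631 ]), 'opening': 1.0008079443727789} 0.0187
```

View pics/top0.png

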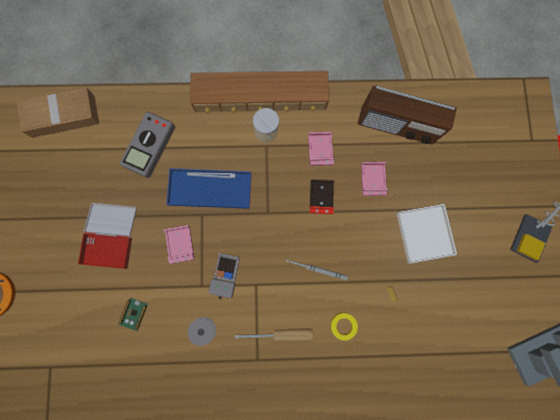

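View pics/side0.png

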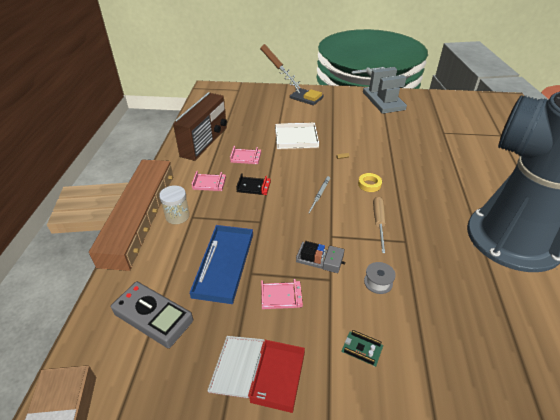

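View pics/wrist0.png

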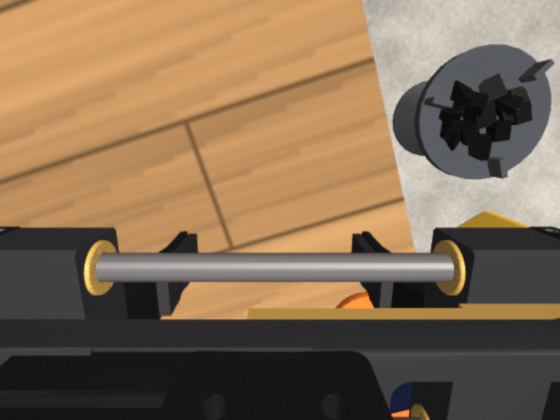

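```bash
cat > h.py <<'E'
import numpy as np,cv2
from rig import bot,capture,recognise,place_of
def cam(c):
    R=cv2.Rodrigues(np.array(c["rvec"],float))[0]; K=np.array([[c["fx"],0,c["cx"]],[0,c["fy"],c["cy"]],[0,0,1.]])
    return R,np.array(c["tvec"],float).ravel(),K
def unproj(c,xy,z=0.):
    R,t,K=cam(c); C=-R.T@t; d=R.T@np.linalg.solve(K,[xy[0],xy[1],1.]); return C+d*(z-C[2])/d[2]
def proj(c,P):
    R,t,K=cam(c); return cv2.projectPoints(np.atleast_2d(np.array(P,float)),R,t,K,None)[0][:,0]
def yaw():
    R=np.array(bot.read_state()["tcp_rot"]); return np.degrees(np.arctan2(R[1,0],R[0,0]))
def delta(target,ang=None):
    """TCP target world, jaw axis world angle deg (mod 180) -> tool shift mm, turn rad"""
    s=bot.read_state(); R=np.array(s["tcp_rot"]); d=R.T@(np.array(target)-s["position"])*1000
    a=None
    if ang is not None:
        # turning about tool z (down): world yaw decreases
        a=-(ang-yaw()); a=(a+90)%180-90
    print("shift mm",d.round(1),"turn deg",a,"rad",None if a is None else np.radians(a).round(3),"j6",np.round(s["joint_positions"],1),"pos",np.round(s["position"],4),"yaw",yaw().round(2),"t",s["time_s"], "F",np.round(s["force"],1),"open",round(s["opening"],3))
E
python3 - <<'E'
from h import *
for n in ["top","side"]:
    c=capture(n); print(n,"C",-cam(c)[0].T@cam(c)[1])
    print(proj(c,[[0,0,0],[.5,0,0],[.5,.3,0]]).round(0).tolist())
    for t in ["battery_a","board","probe","spacer","holder","tool_tray","board_tray","tin","jar"]:
        for f in (recognise,place_of):
            r=f(n,t)[:3]
            print(n,t,f.__name__,[(np.round(d["xy"],1).tolist(),round(d["p"],2),unproj(c,d["xy"],0.0)[:2].round(3).tolist()) for d in r])
E
```

```text
top C [0.45390329 0.00186479 0.9395001 ]
[[277.0, 479.0], [271.0, 253.0], [147.0, 257.0]]
top battery_a call [([269.6, 124.3], 0.74, [0.829, -0.004]), ([220.8, 266.9], 0.6, [0.471, 0.122]), ([228.6, 267.6], 0.52, [0.469, 0.103])]
top battery_a call [([230.2, 281.9], 0.62, [0.435, 0.1]), ([220.6, 275.7], 0.56, [0.45, 0.122]), ([268.7, 131.2], 0.51, [0.811, -0.002])]
top board call [([136.0, 312.9], 0.58, [0.369, 0.321])]
top board call [([134.2, 317.0], 0.8, [0.36, 0.325]), ([219.1, 279.6], 0.48, [0.441, 0.126])]
top probe call []
top probe call [([313.9, 268.8], 0.67, [0.46, -0.103])]
top spacer call [([392.7, 293.3], 0.53, [0.397, -0.29])]
top spacer call [([389.8, 292.2], 0.4, [0.399, -0.283])]
top holder call [([374.5, 179.6], 0.81, [0.678, -0.265]), ([322.0, 148.6], 0.67, [0.762, -0.136]), ([325.4, 194.5], 0.66, [0.643, -0.139])]
top holder call [([320.7, 147.0], 0.94, [0.766, -0.133]), ([178.2, 242.2], 0.92, [0.533, 0.225]), ([370.0, 177.7], 0.85, [0.683, -0.254])]
top tool_tray call [([211.5, 189.4], 0.59, [0.662, 0.144])]
top tool_tray call [([209.8, 189.5], 0.74, [0.662, 0.14
[... 1263 characters left out ...]
768, -0.143]), ([249.0, 156.3], 0.64, [0.667, -0.264])]
side holder call [([242.0, 155.4], 0.92, [0.689, -0.267]), ([252.8, 186.3], 0.79, [0.636, -0.127]), ([204.2, 182.4], 0.75, [0.771, -0.131])]
side tool_tray call [([221.7, 263.8], 0.67, [0.666, 0.15])]
side tool_tray call [([223.5, 264.0], 0.69, [0.662, 0.15])]
side board_tray call [([296.4, 140.4], 0.6, [0.534, -0.361])]
side board_tray call [([296.3, 136.7], 0.7, [0.536, -0.382])]
side tin call [([223.7, 264.6], 0.31, [0.661, 0.152])]
side tin call [([279.1, 375.6], 0.67, [0.513, 0.393])]
side jar call [([176.6, 205.1], 0.65, [0.821, -0.032]), ([311.6, 256.3], 0.39, [0.467, 0.107])]
side jar call [([175.1, 216.6], 0.77, [0.813, 0.01])]
```

```bash
python3 - <<'E'
from h import *
c=capture("wrist"); R,t,K=cam(c); s=bot.read_state()
C=-R.T@t; Rt=np.array(s["tcp_rot"])
print("cam in tool",Rt.T@(C-s["position"]),"axis in tool\n",Rt.T@R.T)
p=s["position"]; print(proj(c,[[p[0],p[1],0],[p[0],p[1],p[2]]]))
T=capture("top");S=capture("side")
def crop(c,x0,y0,w,h,k,name): cv2.imwrite(name,cv2.resize(c["image"][y0:y0+h,x0:x0+w],None,fx=k,fy=k,interpolation=cv2.INTER_CUBIC))
crop(T,80,190,180,150,4,"pics/t1.png"); crop(T,280,130,190,180,4,"pics/t2.png")
i=np.hstack([cv2.resize(S["image"][230:290,270:370],None,fx=4,fy=4,interpolation=2),cv2.resize(S["image"][145:205,190:290],None,fx=4,fy=4,interpolation=2)]); cv2.imwrite("pics/s1.png",i)
E
```

```text
cam in tool [ 0.00048413 -0.06598198 -0.19941054] axis in tool
 [[ 9.99999589e-01  3.95200242e-04  8.16331419e-04]
 [-5.83148206e-04  9.69526048e-01  2.44987554e-01]
 [-6.94635434e-04 -2.44987929e-01  9.69525880e-01]]
[[273.62000211 181.91563476]
 [273.27352293 227.84467866]]
```

View pics/t1.png

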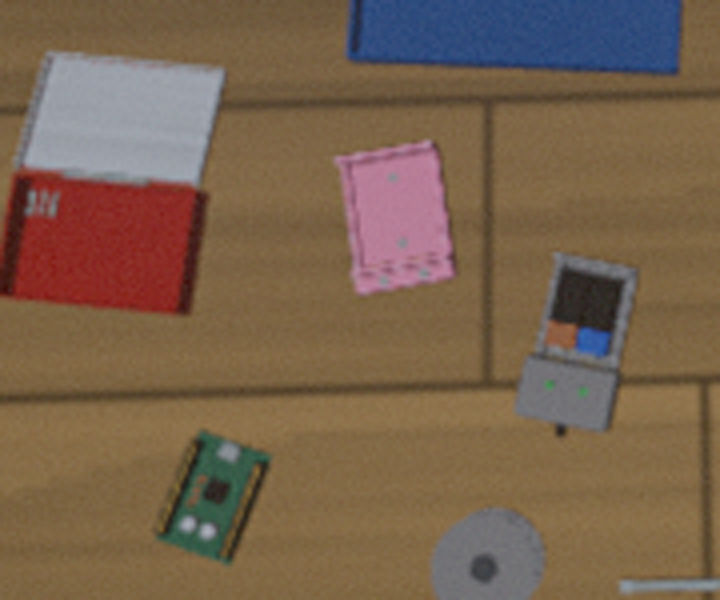

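View pics/t2.png

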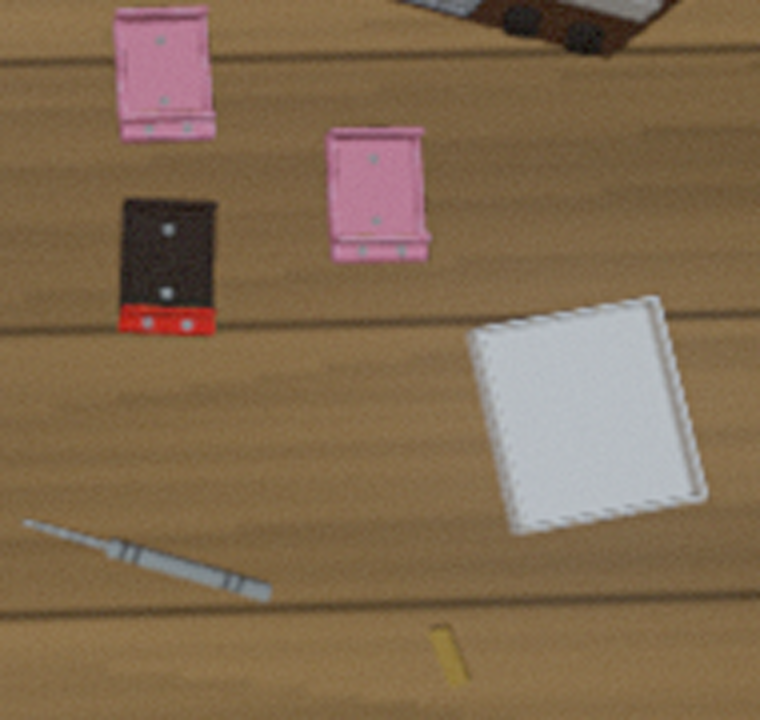

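View pics/s1.png

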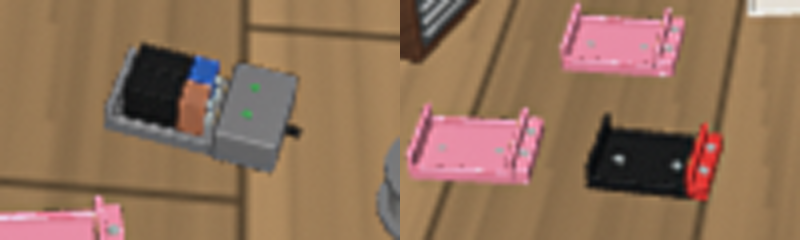

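```bash
cat > m.py <<'E'
from h import *
c=capture("top")
def W(pts,x0,y0,z): return np.array([unproj(c,(x0+p[0]/4,y0+p[1]/4),z)[:2] for p in pts])
def ang(v): return np.degrees(np.arctan2(v[1],v[0])).round(1)
b=W([(203,430),(270,457),(230,562),(157,533)],80,190,.012); print("board",b.mean(0).round(4),"long",ang(b[0]+b[1]-b[2]-b[3]))
a=W([(558,266),(627,279),(608,356),(545,347)],80,190,.03); print("batt",a.mean(0).round(4),"from term",ang(a[0]+a[1]-a[2]-a[3]))
h=W([(123,199),(217,203),(214,334),(119,332)],280,130,.015); print("holder outer",h.mean(0).round(4),ang(h[0]+h[1]-h[2]-h[3]), np.linalg.norm((h[0]+h[1]-h[2]-h[3])/2),np.linalg.norm(h[0]-h[1]))
t=W([(468,330),(658,297),(706,497),(516,534)],280,130,.018); print("btray",t.mean(0).round(4),ang(t[0]+t[1]-t[2]-t[3]))
p=W([(24,521),(271,594)],280,130,.005); print("probe",p.mean(0).round(4),"to tip",ang(p[0]-p[1]),np.linalg.norm(p[0]-p[1]))
s=W([(436,626),(463,685)],280,130,.01); print("spacer",s.mean(0).round(4),ang(s[0]-s[1]),np.linalg.norm(s[0]-s[1]))
n=W([(15,170),(207,190),(188,313),(0,296)],80,190,.024); print("tin",n.mean(0).round(4),"x",ang(n[0]+n[1]-n[2]-n[3]))
c2=c["image"][160:215,160:260]; cv2.imwrite("pics/tt.png",cv2.resize(c2,None,fx=6,fy=6,interpolation=2))
delta([0.367,0.323,0.18],None)
E
python3 m.py
```

```text
board [0.3682 0.3223] long -21.6
batt [0.4675 0.1056] from term -11.9
holder outer [ 0.6346 -0.1284] -4.1 0.08258317447738399 0.05821533177259432
btray [ 0.5375 -0.3783] 8.5
probe [ 0.4586 -0.1091] to tip 72.1 0.15454480203836535
spacer [ 0.396  -0.2863] 21.4 0.03737380121712609
tin [0.516  0.3881] x -5.4
shift mm [-207.7  254.8    6. ] turn deg None rad None j6 [ 62.5  30.2  82.1  -0.   67.7 -10.2] pos [0.1852 0.5969 0.186 ] yaw 72.76 t 2.25 F [-0.4 -0.   0.2] open 1.001
```

View pics/tt.png

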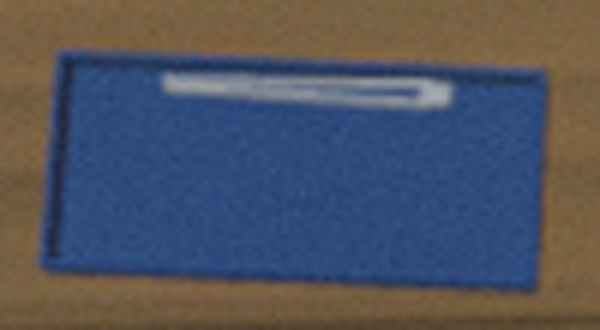

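Request:
send_rows([
  [[-23,28,0],0],
  [[-23,28,0],0],
  [[-23,28,0],0],
  [[-23,28,0],0],
  [[-23,28,0],0],
], gripper=0)

```text
time_s: 2.67
position: [0.2847, 0.4485, 0.1854]
tcp_rot: [[0.284, 0.959, 0.002], [0.959, -0.284, 0.008], [0.008, -0.0, -1.0]]
force: [0.2, -0.8, 0.4]
opening: 1.002
```

```bash
python3 -c "
from h import *
delta([0.367,0.323,0.15],68.4)"
```

```text
shift mm [-97.2 114.6  34.6] turn deg 5.089241891693192 rad 0.089 j6 [ 45.4  22.9  95.9   0.3  60.8 -28.2] pos [0.2847 0.4485 0.1854] yaw 73.49 t 2.6667 F [ 0.2 -0.8  0.4] open 1.002
```

Request:
send_rows([
  [[-24,28,5],0],
  [[-24,28,5],0.03],
  [[-24,28,5],0.03],
  [[-24,28,8],0.03],
  [[0,0,0],0],
])

```text
time_s: 3.08
position: [0.3694, 0.314, 0.1627]
tcp_rot: [[0.376, 0.927, 0.009], [0.926, -0.376, 0.009], [0.012, 0.005, -1.0]]
force: [0.1, 0.2, -0.1]
opening: 1.0
```

```bash
python3 -c "
from h import *
c=capture('wrist'); cv2.imwrite('pics/w1.png',c['image'])
r=place_of('wrist','board'); print([(d['xy'],d['p'],unproj(c,d['xy'],0)) for d in r[:2]])
delta([0.3682,0.3223,0.15],68.4)"
```

```text
[([277.9, 179.3], 0.9, array([0.36615433, 0.32307291, 0.        ]))]
shift mm [ 3.9 -1.4 13.7] turn deg -0.339778242578717 rad -0.006 j6 [ 27.3  21.1 103.7   0.5  54.4 -41. ] pos [0.3679 0.318  0.1637] yaw 68.06 t 3.1833 F [ 1.2 -0.4  0. ] open 1.002
```

View pics/w1.png

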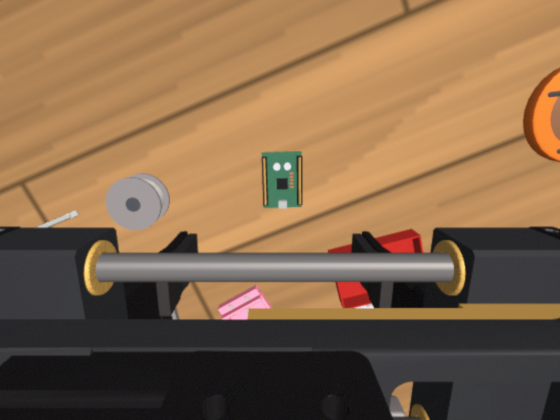

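```bash
python3 -c "
from h import *
c=capture('wrist'); im=c['image'][130:230,220:345]; cv2.imwrite('pics/w2.png',cv2.resize(im,None,fx=6,fy=6,interpolation=2))
for p in [(282,180),(262,155),(302,155)]: print(unproj(c,p,.014))
delta([0.3682,0.3223,0.15],68.4)"
```

```text
[0.3650043  0.33212094 0.014     ]
[0.3299803  0.32165027 0.014     ]
[0.34691456 0.36360627 0.014     ]
shift mm [ 3.1 -0.5 13.9] turn deg -0.209023639960364 rad -0.004 j6 [ 27.5  21.1 103.7   0.5  54.4 -41. ] pos [0.3673 0.319  0.1639] yaw 68.19 t 3.2333 F [-0.4  0.5 -0.3] open 1.002
```

View pics/w2.png

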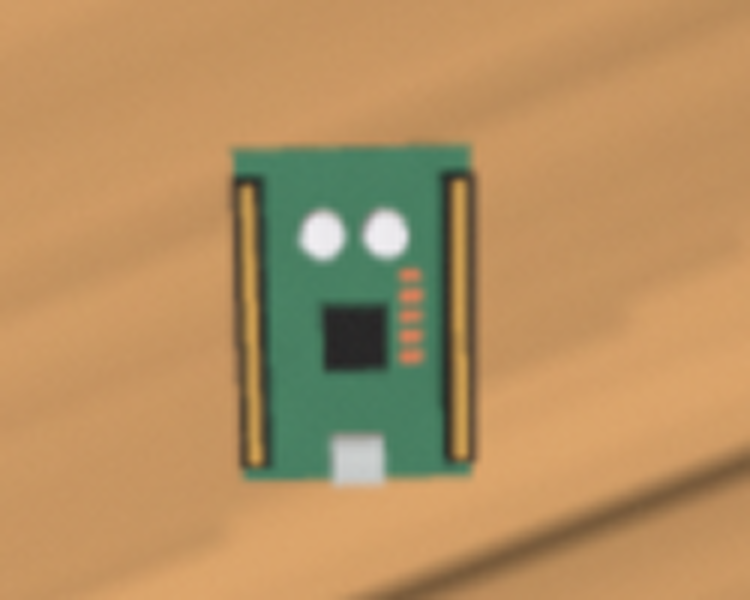

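```bash
python3 -c "
from h import *
c=capture('wrist')
b=recognise('wrist','board'); print([(d['xy'],unproj(c,d['xy'],.012)) for d in b[:1]])
g=cv2.inRange(cv2.cvtColor(c['image'],cv2.COLOR_BGR2HSV),(60,80,40),(85,255,200)); g=cv2.morphologyEx(g,cv2.MORPH_CLOSE,np.ones((9,9)))
g[230:]=0
k=max(cv2.findContours(g,0,2)[0],key=cv2.contourArea); r=cv2.minAreaRect(k); print(r,unproj(c,r[0],.012))
P=np.array([unproj(c,p,.012)[:2] for p in cv2.boxPoints(r)]); e=np.diff(P,axis=0); print(np.linalg.norm(e,axis=1),np.degrees(np.arctan2(e[:,1],e[:,0])))
delta([0.3682,0.3223,0.15],68.4)"
```

```text
[([276.2, 183.8], array([0.36648738, 0.32532234, 0.012     ]))]
((277.5, 182.5), (53.0, 37.0), 90.0) [0.3656283  0.32729136 0.012     ]
[0.04212786 0.06252385 0.04400724] [  68.14292284  -20.75785157 -112.02481425]
shift mm [ 2.3  0.5 14. ] turn deg -0.033432384039642216 rad -0.001 j6 [ 27.6  21.1 103.7   0.5  54.4 -41. ] pos [0.3667 0.3202 0.164 ] yaw 68.37 t 3.3333 F [-0.6  0.5  0.2] open 1.001
```

Request:
send_rows([
  [[1,-0.6,30],0],
  [[1,-0.6,30],0],
  [[1,-0.6,30],0],
  [[1,-0.6,30],0],
  [[1,-0.6,20],0],
])

```text
time_s: 3.75
position: [0.3715, 0.3408, 0.027]
tcp_rot: [[0.354, 0.935, 0.03], [0.935, -0.355, 0.026], [0.035, 0.019, -0.999]]
force: [0.1, 0.1, -0.4]
opening: 0.997
```

```bash
python3 -c "
from h import *
delta([0.366,0.326,0.005],69)"
```

```text
shift mm [-16.6  -0.3  21.5] turn deg 0.2664360838693085 rad 0.005 j6 [ 29.5  35.4 108.7   0.8  33.6 -40.4] pos [0.3715 0.3408 0.027 ] yaw 69.27 t 3.75 F [ 0.1  0.1 -0.4] open 0.997
```

Request:
send_rows([
  [[-8,0,0],0],
  [[-8,0,4],0],
  [[0,0,0],0],
  [[0,0,0],0],
  [[0,0,0],0],
])

```text
time_s: 4.17
position: [0.3601, 0.3296, 0.0206]
tcp_rot: [[0.342, 0.939, 0.025], [0.939, -0.342, 0.024], [0.031, 0.015, -0.999]]
force: [-0.4, -0.1, 0.5]
opening: 0.996
```

```bash
python3 -c "
from h import *
delta([0.366,0.326,0.005],69);print(bot.read_state()['tcp_rot'].round(3))"
```

```text
shift mm [-1.8  6.5 15.6] turn deg 1.0079436037628398 rad 0.018 j6 [ 28.9  35.6 110.9   1.   31.6 -41.9] pos [0.3601 0.3296 0.0206] yaw 70.01 t 4.1667 F [-0.4 -0.1  0.5] open 0.996
[[ 0.342  0.939  0.025]
 [ 0.939 -0.342  0.024]
 [ 0.031  0.015 -0.999]]
```

Request:
send_rows([
  [[-1,3,5],0.01],
  [[-1,3.5,5],0],
  [[0,0,4],0],
  [[0,0,0],0],
  [[0,0,0],0],
])

```text
time_s: 4.58
position: [0.3697, 0.328, 0.0088]
tcp_rot: [[0.351, 0.936, 0.033], [0.936, -0.352, 0.029], [0.038, 0.021, -0.999]]
force: [-0.1, -0.1, 1.0]
opening: 1.004
```

```bash
python3 -c "
from h import *
delta([0.366,0.326,0.005],69);print(bot.read_state()['tcp_rot'].round(3))
c=capture('wrist'); cv2.imwrite('pics/w3.png',c['image'])"
```

```text
shift mm [-3.3 -2.9  3.6] turn deg 0.4566097224746244 rad 0.008 j6 [ 28.2  37.1 110.8   1.1  29.7 -42.2] pos [0.3697 0.328  0.0088] yaw 69.46 t 4.5833 F [-0.1 -0.1  1. ] open 1.004
[[ 0.351  0.936  0.033]
 [ 0.936 -0.352  0.029]
 [ 0.038  0.021 -0.999]]
```

View pics/w3.png

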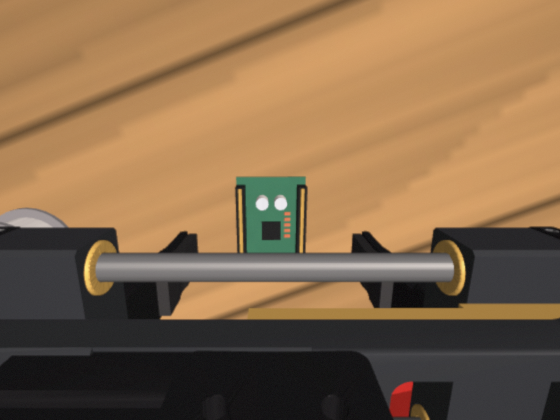

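Request:
send_rows([
  [[0,0,4],0],
  [[0,0,0],0],
  [[0,0,0],0],
  [[0,0,0],0],
  [[0,0,0],0],
], gripper=1)

```text
time_s: 5.05
position: [0.3698, 0.3279, 0.0043]
tcp_rot: [[0.351, 0.936, 0.032], [0.936, -0.352, 0.028], [0.038, 0.02, -0.999]]
force: [0.0, 0.1, -0.1]
opening: 0.703
```

```bash
python3 -c "
from h import *
delta([0.366,0.326,0.005],69);print(bot.read_state()['tcp_rot'].round(3))"
```

```text
shift mm [-3.  -2.8 -0.9] turn deg 0.4362663564548086 rad 0.008 j6 [ 28.2  37.7 110.9   1.2  29.1 -42.2] pos [0.3698 0.3279 0.0043] yaw 69.44 t 5.05 F [ 0.   0.1 -0.1] open 0.703
[[ 0.351  0.936  0.032]
 [ 0.936 -0.352  0.028]
 [ 0.038  0.02  -0.999]]
```

Request:
send_rows([
  [[0,0,0],0],
  [[0,0,0],0],
  [[0,0,0],0],
  [[0,0,0],0],
  [[0,0,0],0],
])

```text
time_s: 5.47
position: [0.3697, 0.328, 0.0045]
tcp_rot: [[0.351, 0.936, 0.032], [0.936, -0.352, 0.029], [0.038, 0.02, -0.999]]
force: [-0.1, -0.3, -0.6]
opening: 0.326
```

Request:
send_rows([
  [[0,0,-10],0],
  [[0,0,-15],0],
  [[0,0,-20],0],
  [[0,0,-25],0],
  [[0,0,-10],0],
])

```text
time_s: 5.88
position: [0.3647, 0.3242, 0.0867]
tcp_rot: [[0.351, 0.936, 0.025], [0.936, -0.352, 0.025], [0.032, 0.015, -0.999]]
force: [-0.2, 0.3, 0.2]
opening: 0.021
```

```bash
python3 -c "
from h import *
delta([0.5375,-0.378,0.1],-81.5);print(bot.read_state()['tcp_rot'].round(3))
c=capture('wrist'); cv2.imwrite('pics/w4.png',c['image'])"
```

```text
shift mm [-596.   409.   -26.3] turn deg -29.074384597382846 rad -0.507 j6 [ 28.1  28.2 108.6   0.9  41.2 -42. ] pos [0.3647 0.3242 0.0867] yaw 69.43 t 5.8833 F [-0.2  0.3  0.2] open 0.021
[[ 0.351  0.936  0.025]
 [ 0.936 -0.352  0.025]
 [ 0.032  0.015 -0.999]]
```

View pics/w4.png

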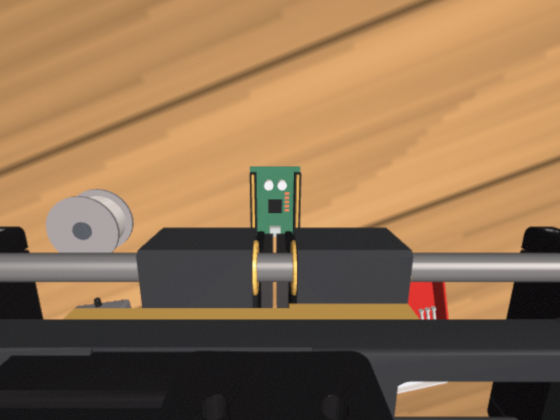

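```bash
cat > bd.py <<'E'
from h import *
c=capture('wrist')
g=cv2.inRange(cv2.cvtColor(c['image'],cv2.COLOR_BGR2HSV),(60,80,40),(85,255,200)); g[233:]=0; g=cv2.morphologyEx(g,cv2.MORPH_CLOSE,np.ones((9,9)))
k=max(cv2.findContours(g,0,2)[0],key=cv2.contourArea); r=cv2.minAreaRect(k); print(r,unproj(c,r[0],.012))
P=np.array([unproj(c,p,.008)[:2] for p in cv2.boxPoints(r)]); print(P.round(4)); e=np.diff(P,axis=0); print(np.linalg.norm(e,axis=1),np.degrees(np.arctan2(e[:,1],e[:,0])))
s=bot.read_state(); R,t,K=cam(c);Rt=s['tcp_rot']; C=-R.T@t; print("cam in tool",Rt.T@(C-s["position"]),"\n",(Rt.T@R.T).round(3))
p=s['position']; print(proj(c,[[p[0],p[1],.012],p]))
for n in ['top','side']:
    cc=capture(n); d=place_of(n,'board'); print(n,[(x['xy'],x['p'],unproj(cc,x['xy'],0)) for x in d[:1]])
    if n=='side': cv2.imwrite('pics/s2.png',cc['image'])
    if n=='top': cv2.imwrite('pics/t3.png',cv2.resize(cc['image'][190:340,80:260],None,fx=4,fy=4,interpolation=2))
E
python3 bd.py
```

```text
((274.0, 199.0), (66.0, 48.0), 90.0) [0.36480361 0.32812896 0.012     ]
[[0.3291 0.3184]
 [0.3446 0.3592]
 [0.4049 0.3381]
 [0.3881 0.2949]]
[0.04369509 0.0638805  0.04630923] [  69.2042669   -19.36202707 -111.24867734]
cam in tool [ 0.00068615 -0.06593475 -0.20068012] 
 [[ 1.     0.     0.001]
 [-0.001  0.969  0.245]
 [-0.001 -0.245  0.969]]
[[270.38716082 200.69736614]
 [272.79518451 227.06783576]]
top [([136.4, 315.4], 0.67, array([0.36326111, 0.32021357, 0.        ]))]
side [([361.3, 350.8], 0.59, array([0.36593777, 0.32963061, 0.        ]))]
```

```bash
ls pics
```

```text
s1.png
s2.png
side0.png
t1.png
t2.png
t3.png
top0.png
tt.png
w1.png
w2.png
w3.png
w4.png
wrist0.png
```

View pics/t3.png

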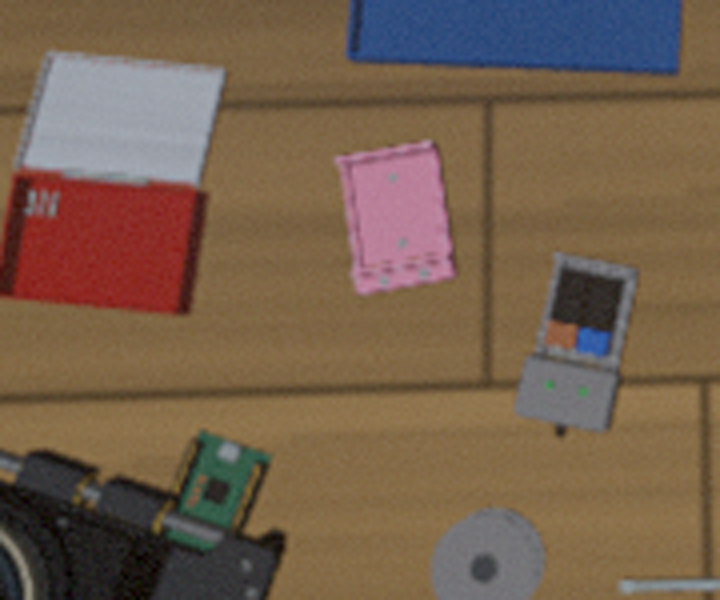

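View pics/s2.png

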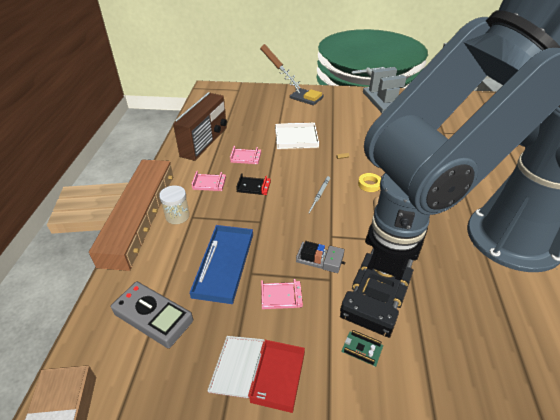

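```bash
python3 -c "
import cv2,numpy as np
a=cv2.imread('pics/w3.png');b=cv2.imread('pics/w4.png')
cv2.imwrite('pics/w5.png',np.hstack([cv2.resize(a[150:320,150:400],None,fx=1.6,fy=2.4),cv2.resize(b[150:320,200:350],None,fx=2.6,fy=2.4)]))"
```

```text
(no output)
```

View pics/w5.png

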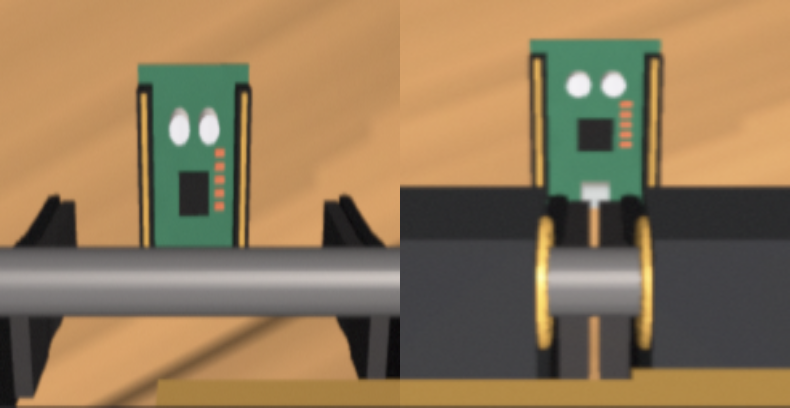

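```bash
python3 -c "
from h import *
c=capture('wrist');s=bot.read_state();R=s['tcp_rot'];p=s['position']
for z in (0,-.01,-.02,-.03,-.04,-.05):
  print(z,proj(c,[p+R@np.array([x,y,z]) for x,y in ((-.0435,-.0095),(.0435,-.0095),(-.0435,.0095),(0,0))]).round(0).tolist())
s=capture('side'); print(proj(s,p), proj(s,[p[0],p[1],0]))
cv2.imwrite('pics/s3.png',cv2.resize(s['image'][260:380,310:450],None,fx=5,fy=5,interpolation=2))
t=capture('top'); print(proj(t,p))"
```

```text
0 [[209.0, 214.0], [337.0, 214.0], [210.0, 241.0], [273.0, 228.0]]
-0.01 [[206.0, 219.0], [340.0, 219.0], [207.0, 246.0], [273.0, 233.0]]
-0.02 [[202.0, 223.0], [344.0, 223.0], [204.0, 252.0], [273.0, 238.0]]
-0.03 [[198.0, 228.0], [348.0, 229.0], [200.0, 259.0], [273.0, 244.0]]
-0.04 [[194.0, 234.0], [352.0, 234.0], [196.0, 266.0], [273.0, 250.0]]
-0.05 [[189.0, 241.0], [357.0, 241.0], [192.0, 274.0], [273.0, 258.0]]
[[369.15739665 323.22451043]] [[362.70174792 347.80377583]]
[[121.61011244 319.78056688]]
```

View pics/s3.png

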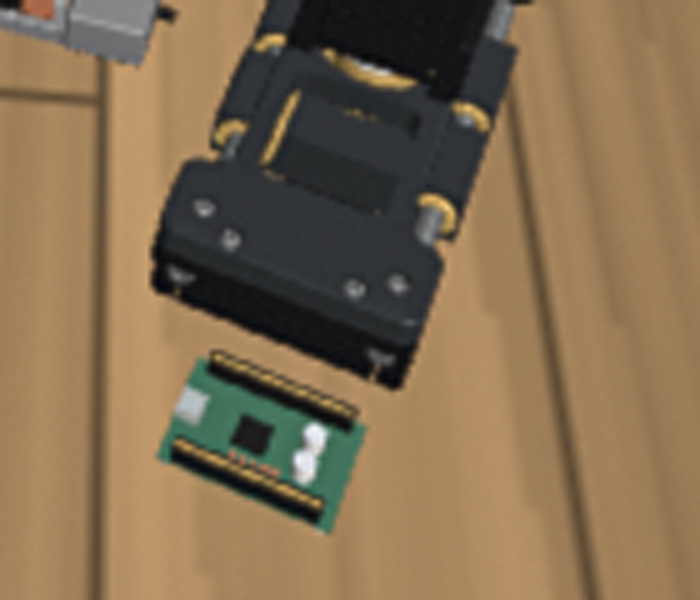

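Request:
send_rows([
  [[0,0,0],0],
  [[0,0,0],0],
  [[0,0,0],0],
  [[0,0,0],0],
  [[0,0,0],0],
], gripper=0)

```text
time_s: 6.75
position: [0.3621, 0.3226, 0.0807]
tcp_rot: [[0.352, 0.936, 0.016], [0.936, -0.352, 0.02], [0.024, 0.008, -1.0]]
force: [0.7, -0.0, -0.0]
opening: 0.301
```

Request:
send_rows([
  [[0,0,0],0],
  [[0,0,0],0],
  [[0,0,10],0],
  [[0,0,10],0],
  [[0,0,10],0],
])

```text
time_s: 7.17
position: [0.3647, 0.3245, 0.0519]
tcp_rot: [[0.352, 0.936, 0.022], [0.936, -0.352, 0.023], [0.029, 0.012, -1.0]]
force: [-0.3, 0.4, 0.4]
opening: 0.683
```

Request:
send_rows([
  [[0,0,10],0],
  [[0,0,10],0],
  [[0,0,10],0],
  [[0,0,10],0],
  [[0,0,0],0],
])

```text
time_s: 7.58
position: [0.366, 0.3256, 0.0096]
tcp_rot: [[0.352, 0.936, 0.022], [0.936, -0.352, 0.023], [0.029, 0.012, -0.999]]
force: [-0.8, 0.7, -0.8]
opening: 0.982
```

```bash
python3 -c "
from h import *
delta([0.3665,0.328,0.005],69);print(bot.read_state()['tcp_rot'].round(3))
c=capture('wrist'); cv2.imwrite('pics/w6.png',cv2.resize(c['image'][150:320,150:400],None,fx=3,fy=3))
s=capture('side'); cv2.imwrite('pics/s4.png',cv2.resize(s['image'][260:380,310:450],None,fx=5,fy=5,interpolation=2))"
```

```text
shift mm [ 2.3 -0.4  4.6] turn deg 0.4075404229710671 rad 0.007 j6 [ 28.2  37.  110.8   1.1  30.5 -42.2] pos [0.366  0.3256 0.0096] yaw 69.41 t 7.5833 F [-0.8  0.7 -0.8] open 0.982
[[ 0.352  0.936  0.022]
 [ 0.936 -0.352  0.023]
 [ 0.029  0.012 -0.999]]
```

View pics/w6.png

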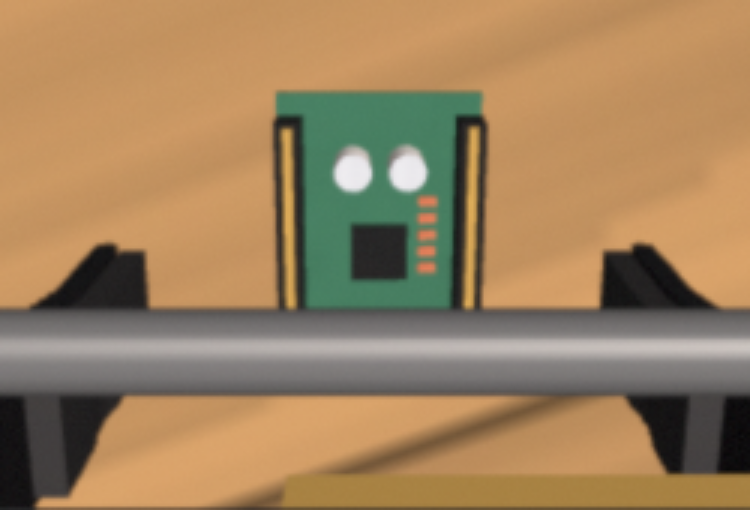

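View pics/s4.png

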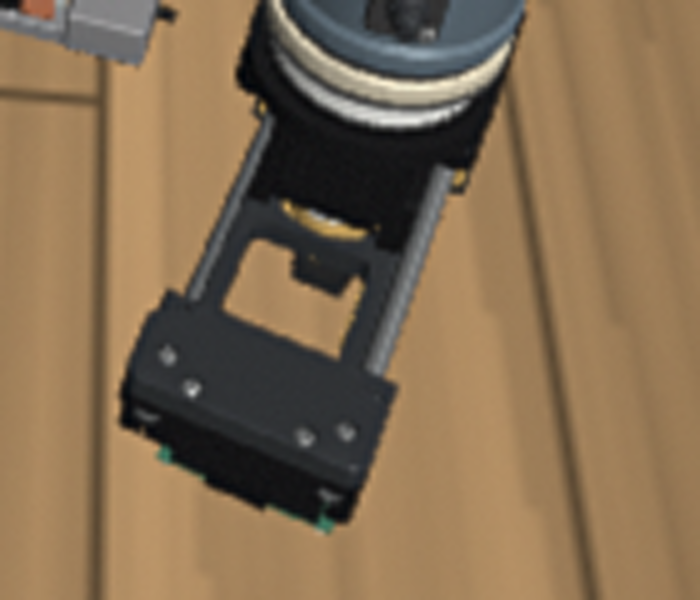

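Request:
send_rows([
  [[0.5,0,2.5],0],
  [[0.5,0,2.5],0],
  [[0.5,0,2.5],0],
  [[0.5,0,2.5],0],
  [[0,0,0],0],
])

```text
time_s: 8.1
position: [0.3693, 0.3293, 0.0023]
tcp_rot: [[0.351, 0.936, 0.028], [0.936, -0.352, 0.026], [0.034, 0.017, -0.999]]
force: [-0.1, -0.6, 0.2]
opening: 1.0
```

Request:
send_rows([
  [[0,0,2],0],
  [[0,0,2],0],
  [[0,0,2],0],
  [[0,0,2],0],
  [[0,0,0],0],
])

```text
time_s: 8.52
position: [0.3698, 0.3297, -0.0062]
tcp_rot: [[0.351, 0.936, 0.029], [0.936, -0.352, 0.027], [0.035, 0.018, -0.999]]
force: [-0.0, -0.3, -0.4]
opening: 0.999
```

```bash
python3 -c "
from h import *
delta([0.3665,0.328,0.005],69)
c=capture('wrist'); cv2.imwrite('pics/w7.png',cv2.resize(c['image'][150:320,150:400],None,fx=3,fy=3))"
```

```text
shift mm [ -2.4  -2.3 -11.3] turn deg 0.44036740193476476 rad 0.008 j6 [ 28.4  39.  110.7   1.2  28.2 -42.1] pos [ 0.3698  0.3297 -0.0062] yaw 69.44 t 8.5167 F [-0.  -0.3 -0.4] open 0.999
```

View pics/w7.png

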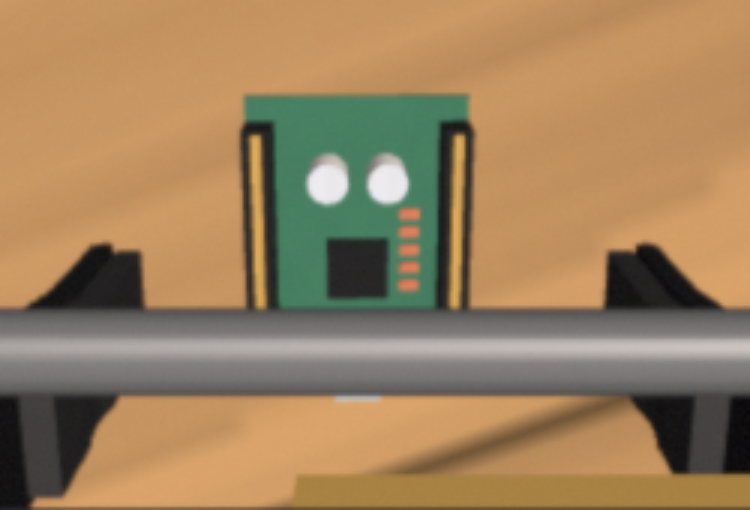

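Request:
send_rows([
  [[-1,-1,4],0],
  [[-1,-1,4],0],
  [[0,0,4],0],
  [[0,0,3],0],
  [[0,0,0],0],
])

```text
time_s: 8.98
position: [0.3674, 0.3288, -0.0227]
tcp_rot: [[0.351, 0.936, 0.029], [0.936, -0.352, 0.027], [0.035, 0.018, -0.999]]
force: [0.1, 0.3, -0.5]
opening: 1.001
```

Request:
send_rows([
  [[0,0,2],0],
  [[0,0,2],0],
  [[0,0,2],0],
  [[0,0,0],0],
  [[0,0,0],0],
])

```text
time_s: 9.4
position: [0.3675, 0.329, -0.0298]
tcp_rot: [[0.351, 0.936, 0.028], [0.936, -0.352, 0.026], [0.035, 0.017, -0.999]]
force: [-0.1, 0.4, -1.2]
opening: 1.001
```

```bash
python3 -c "
from h import *
delta([0.3665,0.328,-0.03],69)
c=capture('wrist'); cv2.imwrite('pics/w8.png',cv2.resize(c['image'][150:320,150:400],None,fx=3,fy=3))"
```

```text
shift mm [-1.3 -0.6  0.1] turn deg 0.43160670144155233 rad 0.008 j6 [ 28.4  41.7 111.3   1.3  24.8 -42.2] pos [ 0.3675  0.329  -0.0298] yaw 69.43 t 9.4 F [-0.1  0.4 -1.2] open 1.001
```

View pics/w8.png

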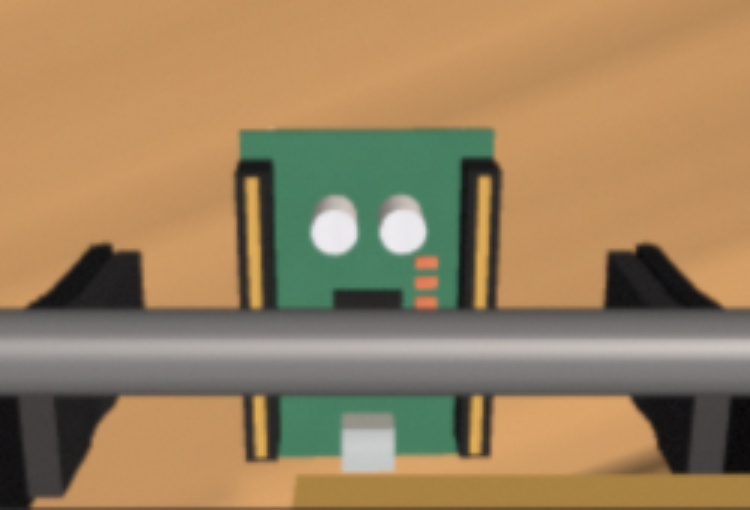

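Request:
send_rows([
  [[0,0,1.5],0],
  [[0,0,0],0],
  [[0,0,0],0],
  [[0,0,0],0],
  [[0,0,0],0],
], gripper=1)

```text
time_s: 9.87
position: [0.3679, 0.3292, -0.0311]
tcp_rot: [[0.351, 0.936, 0.029], [0.936, -0.352, 0.027], [0.035, 0.018, -0.999]]
force: [-1.0, 1.1, -0.7]
opening: 0.711
```

Request:
send_rows([
  [[0,0,0],0],
  [[0,0,0],0],
  [[0,0,0],0],
  [[0,0,0],0],
  [[0,0,0],0],
])

```text
time_s: 10.28
position: [0.3679, 0.3292, -0.0309]
tcp_rot: [[0.351, 0.936, 0.029], [0.936, -0.352, 0.027], [0.035, 0.018, -0.999]]
force: [-1.3, -0.4, -1.4]
opening: 0.527
```

```bash
python3 -c "
from h import *
delta([0.3665,0.328,-0.03],69)
c=capture('wrist'); cv2.imwrite('pics/w9.png',cv2.resize(c['image'][150:320,150:400],None,fx=3,fy=3))"
```

```text
shift mm [-1.6 -0.9 -1. ] turn deg 0.43390339787713117 rad 0.008 j6 [ 28.4  41.9 111.3   1.3  24.6 -42.2] pos [ 0.3679  0.3292 -0.0309] yaw 69.43 t 10.2833 F [-1.3 -0.4 -1.4] open 0.527
```

View pics/w9.png

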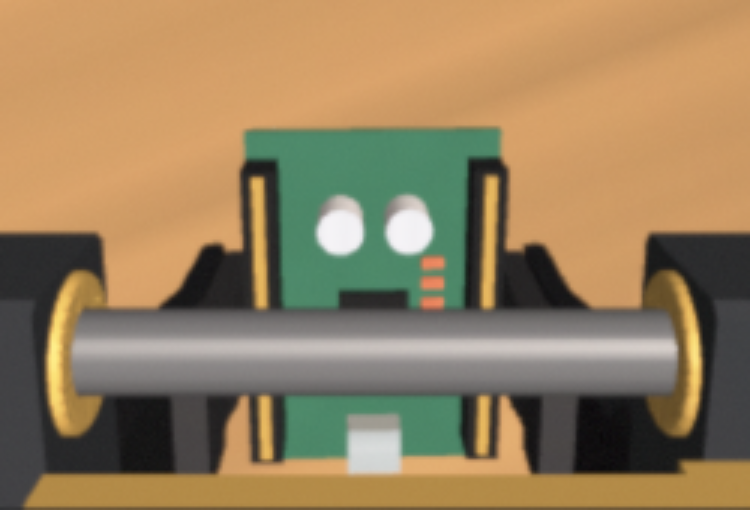

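Request:
send_rows([
  [[0,0,-10],0],
  [[0,0,-20],0],
  [[0,0,-25],0],
  [[0,0,-25],0],
  [[0,0,-15],0],
])

```text
time_s: 10.75
position: [0.3619, 0.3247, 0.0656]
tcp_rot: [[0.352, 0.936, 0.02], [0.936, -0.352, 0.022], [0.027, 0.011, -1.0]]
force: [-0.1, 0.5, 0.0]
opening: 0.525
```

Request:
send_rows([
  [[-15,10,0],0],
  [[-27,19,0],0],
  [[-27,19,0],0],
  [[-27,19,0],0],
  [[-27,19,0],0],
])

```text
time_s: 11.17
position: [0.4037, 0.1822, 0.072]
tcp_rot: [[0.338, 0.94, 0.037], [0.94, -0.339, 0.03], [0.041, 0.025, -0.999]]
force: [0.1, -1.1, -0.2]
opening: 0.524
```

```bash
python3 -c "
from h import *
delta([0.5375,-0.378,0.06],-81.5);print(bot.read_state()['tcp_rot'].round(3))"
```

```text
shift mm [-4.819e+02  3.157e+02  1.000e-01] turn deg -28.288823429022642 rad -0.494 j6 [  8.7  27.4 116.    2.5  34.2 -63.5] pos [0.4037 0.1822 0.072 ] yaw 70.21 t 11.1667 F [ 0.1 -1.1 -0.2] open 0.524
[[ 0.338  0.94   0.037]
 [ 0.94  -0.339  0.03 ]
 [ 0.041  0.025 -0.999]]
```

Request:
send_rows([
  [[-30,20,0],0],
  [[-30,20,0],0],
  [[-30,20,0],0],
  [[-30,20,0],0],
  [[-30,20,0],0],
])

```text
time_s: 11.58
position: [0.4475, -0.0002, 0.0722]
tcp_rot: [[0.336, 0.941, 0.041], [0.941, -0.337, 0.03], [0.042, 0.028, -0.999]]
force: [0.7, -0.1, -0.6]
opening: 0.525
```

Request:
send_rows([
  [[-30,20,0],0],
  [[-30,20,0],0],
  [[-30,20,0],0],
  [[-30,20,0],0],
  [[-25,15,0],0],
])

```text
time_s: 12.0
position: [0.4885, -0.1795, 0.0725]
tcp_rot: [[0.339, 0.94, 0.044], [0.94, -0.34, 0.029], [0.042, 0.032, -0.999]]
force: [0.9, -1.5, -0.8]
opening: 0.529
```

```bash
python3 -c "
from h import *
delta([0.5375,-0.378,0.06],-81.5);print(bot.read_state()['tcp_rot'].round(3))"
```

```text
shift mm [-170.6  113.2    8.9] turn deg -28.30427716784729 rad -0.494 j6 [ -34.4   31.6  104.5    4.1   42.9 -107.5] pos [ 0.4885 -0.1795  0.0725] yaw 70.2 t 12.0 F [ 0.9 -1.5 -0.8] open 0.529
[[ 0.339  0.94   0.044]
 [ 0.94  -0.34   0.029]
 [ 0.042  0.032 -0.999]]
```

Request:
send_rows([
  [[-34,23,0],0],
  [[-34,23,0],0],
  [[-34,23,0],0],
  [[-34,23,0],0],
  [[-30,20,0],0],
])

```text
time_s: 12.42
position: [0.5341, -0.3769, 0.0722]
tcp_rot: [[0.34, 0.94, 0.042], [0.939, -0.341, 0.031], [0.044, 0.029, -0.999]]
force: [1.6, -0.3, -0.4]
opening: 0.527
```

Request:
send_rows([
  [[0,0,0],0],
  [[0,0,0],0],
  [[0,0,0],0],
  [[0,0,0],0],
  [[0,0,0],0],
])

```text
time_s: 12.83
position: [0.5345, -0.3857, 0.0744]
tcp_rot: [[0.346, 0.937, 0.047], [0.937, -0.348, 0.024], [0.039, 0.036, -0.999]]
force: [0.2, -0.5, -0.6]
opening: 0.523
```

```bash
python3 -c "
from h import *
c=capture('wrist'); cv2.imwrite('pics/w10.png',c['image'])
delta([0.5375,-0.378,0.06],-81.5);print(bot.read_state()['tcp_rot'].round(3))
t=capture('side'); cv2.imwrite('pics/s5.png',cv2.resize(t['image'][60:260,200:440],None,fx=3,fy=3,interpolation=2))"
```

```text
shift mm [ 7.3 -0.2 14.7] turn deg -28.746863870740924 rad -0.502 j6 [ -47.    39.8   83.4    3.5   56.  -118.7] pos [ 0.5345 -0.3852  0.0744] yaw 69.75 t 12.8833 F [-0.3 -0.5 -0.7] open 0.523
[[ 0.346  0.937  0.047]
 [ 0.937 -0.347  0.024]
 [ 0.039  0.035 -0.999]]
```

View pics/w10.png

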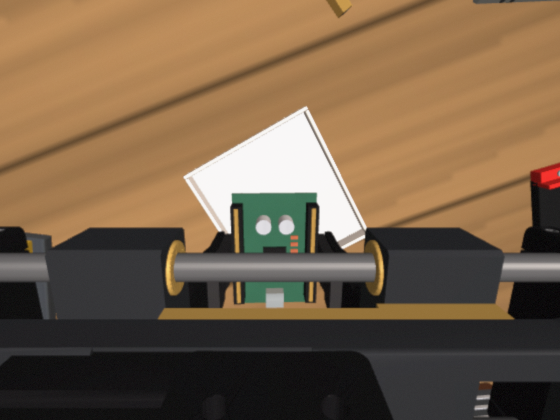

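View pics/s5.png

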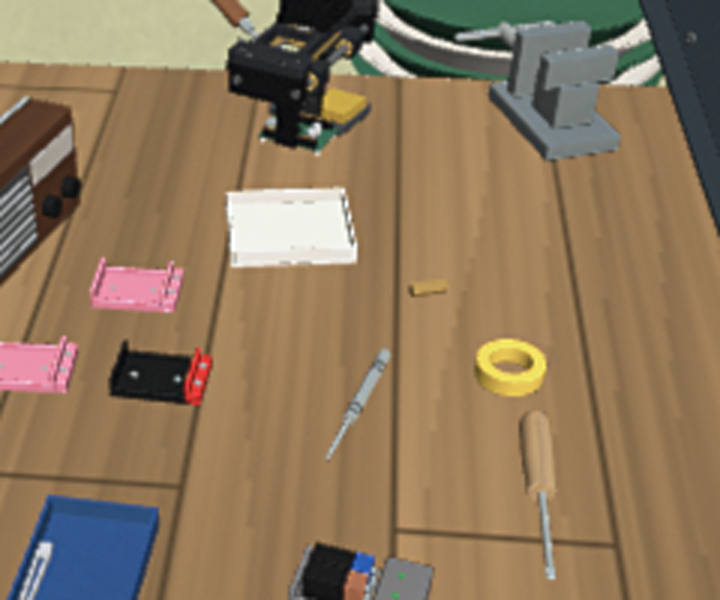

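Request:
send_rows([
  [[1,0,15],0],
  [[1,0,18],0],
  [[1,0,18],0],
  [[1,0,15],0],
  [[0,0,10],0],
])

```text
time_s: 13.35
position: [0.5427, -0.3766, 0.0011]
tcp_rot: [[0.34, 0.939, 0.052], [0.94, -0.341, 0.019], [0.036, 0.042, -0.998]]
force: [0.8, 0.5, -0.5]
opening: 0.524
```

Request:
send_rows([
  [[0,0,8],0],
  [[0,0,5],0],
  [[0,0,3],0],
  [[0,0,0],0],
  [[0,0,0],0],
])

```text
time_s: 13.77
position: [0.543, -0.3731, -0.0176]
tcp_rot: [[0.337, 0.94, 0.049], [0.941, -0.339, 0.023], [0.038, 0.038, -0.999]]
force: [-0.7, -0.3, -0.2]
opening: 0.523
```

```bash
python3 -c "
from h import *
delta([0.5375,-0.378,-0.026],-81.5);print(bot.read_state()['tcp_rot'].round(3))
c=capture('wrist'); cv2.imwrite('pics/w11.png',c['image'])"
```

```text
shift mm [-6.8 -3.8  8. ] turn deg -28.23910077250048 rad -0.493 j6 [ -45.7   47.1   85.8    4.    46.1 -118.7] pos [ 0.543  -0.3731 -0.0176] yaw 70.26 t 13.7667 F [-0.7 -0.3 -0.2] open 0.523
[[ 0.337  0.94   0.049]
 [ 0.941 -0.339  0.023]
 [ 0.038  0.038 -0.999]]
```

View pics/w11.png

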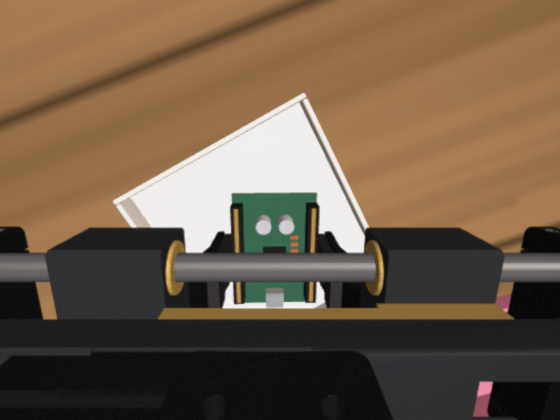

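Request:
send_rows([
  [[-1,0,4],0],
  [[0,0,3],0],
  [[0,0,2],0],
  [[0,0,0],0],
  [[0,0,0],0],
])

```text
time_s: 14.23
position: [0.5443, -0.3759, -0.025]
tcp_rot: [[0.338, 0.94, 0.052], [0.94, -0.339, 0.019], [0.036, 0.043, -0.998]]
force: [0.3, 0.2, -0.0]
opening: 0.524
```

Request:
send_rows([
  [[0,0,2],0],
  [[0,0,0],0],
  [[0,0,0],0],
  [[0,0,0],0],
  [[0,0,0],0],
], gripper=0.3)

```text
time_s: 14.65
position: [0.5447, -0.3763, -0.0268]
tcp_rot: [[0.338, 0.94, 0.053], [0.94, -0.34, 0.018], [0.035, 0.043, -0.998]]
force: [0.7, 0.4, 0.3]
opening: 0.689
```

Request:
send_rows([
  [[0,0,-10],0],
  [[0,0,-20],0],
  [[0,0,-25],0],
  [[0,0,-25],0],
  [[0,0,-20],0],
])

```text
time_s: 15.07
position: [0.536, -0.3748, 0.0728]
tcp_rot: [[0.338, 0.94, 0.044], [0.94, -0.34, 0.028], [0.041, 0.032, -0.999]]
force: [-0.3, -0.6, 0.4]
opening: 0.701
```

```bash
python3 -c "
from h import *
delta([0.396,-0.2863,0.06],-68.6);print(bot.read_state()['tcp_rot'].round(3))
c=capture('wrist'); cv2.imwrite('pics/w12.png',c['image'])"
```

```text
shift mm [  35.3 -162.     9.1] turn deg -41.192732152349464 rad -0.719 j6 [ -46.3   39.7   84.1    3.5   55.7 -118.4] pos [ 0.536  -0.3748  0.0728] yaw 70.21 t 15.0667 F [-0.3 -0.6  0.4] open 0.701
[[ 0.338  0.94   0.044]
 [ 0.94  -0.34   0.028]
 [ 0.041  0.032 -0.999]]
```

View pics/w12.png

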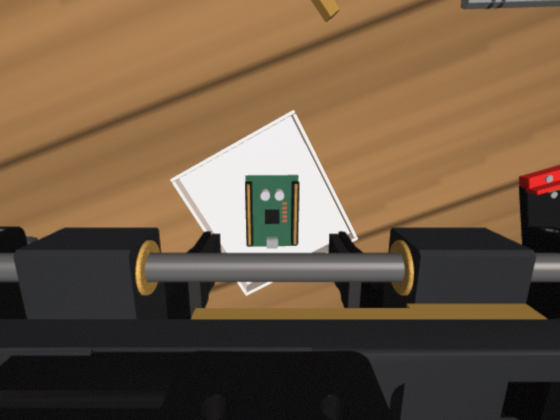

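Request:
send_rows([
  [[7,-32,-4],0],
  [[7,-32,-4],0],
  [[7,-32,-4],0],
  [[7,-32,0],0],
  [[7,-32,0],0],
])

```text
time_s: 15.53
position: [0.4045, -0.2971, 0.0903]
tcp_rot: [[0.336, 0.939, 0.069], [0.942, -0.337, 0.0], [0.023, 0.064, -0.998]]
force: [0.2, -0.4, -0.7]
opening: 0.7
```

Request:
send_rows([
  [[0,0,0],-0.12],
  [[0,0,0],-0.12],
  [[0,0,0],-0.12],
  [[0,0,0],-0.12],
  [[0,0,0],-0.12],
])

```text
time_s: 15.95
position: [0.3947, -0.2874, 0.0925]
tcp_rot: [[-0.275, 0.959, 0.061], [0.961, 0.275, 0.009], [-0.008, 0.061, -0.998]]
force: [1.0, -0.1, 0.1]
opening: 0.701
```

```bash
python3 -c "
from h import *
c=capture('wrist'); cv2.imwrite('pics/w13.png',c['image'])
delta([0.396,-0.2863,0.06],-68.6);print(bot.read_state()['tcp_rot'].round(3))
for f in (recognise,place_of): print([(d['xy'],d['p'],unproj(c,d['xy'],.006).round(4)) for d in f('wrist','spacer')[:2]])"
```

```text
shift mm [ 1.3 -0.5 32.6] turn deg -5.187679144584422 rad -0.091 j6 [ -51.4   27.5  108.7    4.6   42.1 -161. ] pos [ 0.3949 -0.2877  0.0926] yaw 106.21 t 16.0 F [ 0.1  0.4 -0.9] open 0.701
[[-0.279  0.958  0.061]
 [ 0.96   0.279  0.009]
 [-0.009  0.061 -0.998]]
[([275.5, 197.6], 0.65, array([ 0.3981, -0.2856,  0.006 ]))]
[([277.9, 197.5], 0.91, array([ 0.3974, -0.2835,  0.006 ]))]
```

View pics/w13.png

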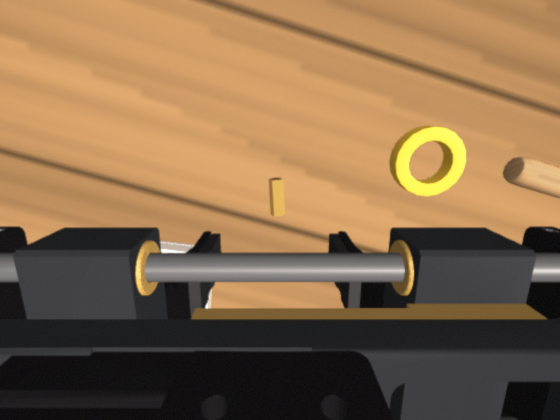

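Request:
send_rows([
  [[0.5,-0.5,20],0.02],
  [[0.5,-0.5,25],0],
  [[0.5,-0.5,25],0],
  [[0.5,-0.5,20],0],
  [[0,0,10],0],
])

```text
time_s: 16.52
position: [0.4036, -0.2911, -0.0062]
tcp_rot: [[-0.229, 0.971, 0.071], [0.973, 0.23, -0.004], [-0.02, 0.069, -0.997]]
force: [-0.5, -0.0, 0.7]
opening: 0.698
```

Request:
send_rows([
  [[0,0,6],0],
  [[0,0,0],0],
  [[0,0,0],0],
  [[0,0,0],0],
  [[0,0,0],0],
])

```text
time_s: 16.93
position: [0.4042, -0.2911, -0.0136]
tcp_rot: [[-0.221, 0.973, 0.07], [0.975, 0.222, -0.002], [-0.018, 0.068, -0.998]]
force: [0.8, -0.7, 0.1]
opening: 0.698
```

```bash
cat >> h.py <<'E'
def tipdelta(xy,tipz,ang=None,L=.035):
    s=bot.read_state();R=s['tcp_rot']; tip=s['position']-R[:,2]*L
    print('tip',tip.round(4)); delta(s['position']+np.array([xy[0],xy[1],tipz])-tip,ang); print(R.round(3)[:,2])
E
python3 -c "
from h import *
c=capture('wrist'); cv2.imwrite('pics/w14.png',c['image'])
for f in (recognise,place_of): print([(d['xy'],d['p'],unproj(c,d['xy'],.006).round(4)) for d in f('wrist','spacer')[:2]])
tipdelta([0.3975,-0.285],0.003,111.4)"
```

```text
[([285.7, 226.9], 0.66, array([ 0.3943, -0.2854,  0.006 ]))]
[([285.0, 230.4], 0.77, array([ 0.3967, -0.2853,  0.006 ]))]
tip [ 0.4017 -0.291   0.0214]
shift mm [ 7.1 -4.  18. ] turn deg -8.623723539921187 rad -0.151 j6 [ -50.8   39.8  111.4    6.9   26.3 -159.7] pos [ 0.4042 -0.2911 -0.0135] yaw 102.78 t 17.0833 F [0.7 0.2 0.9] open 0.699
[ 0.07  -0.002 -0.998]
```

View pics/w14.png

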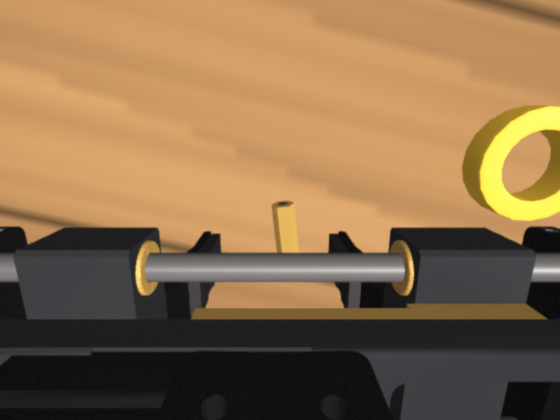

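Request:
send_rows([
  [[3.5,-2,6],0],
  [[3.5,-2,6],0],
  [[0,0,4],0],
  [[0,0,1],0],
  [[0,0,0],0],
])

```text
time_s: 17.5
position: [0.3997, -0.2848, -0.0316]
tcp_rot: [[-0.221, 0.973, 0.071], [0.975, 0.222, -0.004], [-0.02, 0.069, -0.997]]
force: [0.7, -0.7, -0.5]
opening: 0.695
```

```bash
python3 -c "
from h import *
c=capture('wrist'); cv2.imwrite('pics/w15.png',cv2.resize(c['image'][150:320,150:400],None,fx=3,fy=3))
tipdelta([0.3972,-0.285],0.003,111.4)"
```

```text
tip [ 0.3972 -0.2847  0.0034]
shift mm [-0.3 -0.1  0.4] turn deg -8.645936578779 rad -0.151 j6 [ -50.7   41.8  112.8    7.8   22.8 -160.7] pos [ 0.3997 -0.2848 -0.0315] yaw 102.75 t 17.55 F [ 0.4 -0.2 -0.1] open 0.703
[ 0.072 -0.004 -0.997]
```

View pics/w15.png

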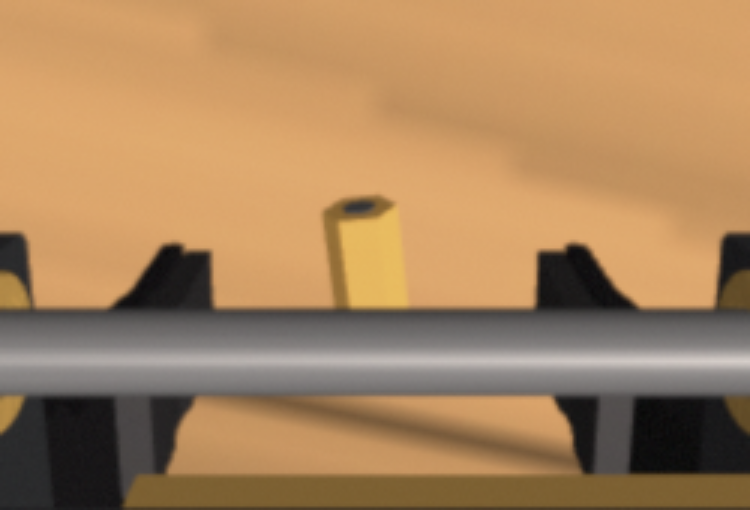

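Request:
send_rows([
  [[0,0,0],0],
  [[0,0,0],0],
  [[0,0,0],0],
  [[0,0,0],0],
  [[0,0,0],0],
], gripper=1)

```text
time_s: 17.97
position: [0.4001, -0.2853, -0.0315]
tcp_rot: [[-0.221, 0.973, 0.072], [0.975, 0.222, -0.004], [-0.02, 0.069, -0.997]]
force: [0.2, -0.0, 0.2]
opening: 0.404
```

Request:
send_rows([
  [[0,0,0],0],
  [[0,0,0],0],
  [[0,0,0],0],
  [[0,0,0],0],
  [[0,0,0],0],
])

```text
time_s: 18.38
position: [0.4003, -0.2856, -0.0312]
tcp_rot: [[-0.221, 0.973, 0.073], [0.975, 0.222, -0.005], [-0.021, 0.07, -0.997]]
force: [0.6, -0.2, -0.8]
opening: 0.137
```

Request:
send_rows([
  [[0,0,-10],0],
  [[0,0,-20],0],
  [[0,0,-25],0],
  [[0,0,-20],0],
  [[0,0,-15],0],
])

```text
time_s: 18.8
position: [0.3911, -0.2826, 0.0603]
tcp_rot: [[-0.221, 0.973, 0.066], [0.975, 0.221, 0.002], [-0.012, 0.065, -0.998]]
force: [-0.9, -0.5, -0.4]
opening: 0.139
```

```bash
python3 -c "
from h import *
c=capture('wrist'); cv2.imwrite('pics/w16.png',cv2.resize(c['image'][150:320,150:400],None,fx=3,fy=3))
tipdelta([0.516,0.388],0.10)"
```

```text
tip [ 0.3898 -0.2838  0.0975]
shift mm [627.3 271.6   5.3] turn deg None rad None j6 [ -51.4   30.4  111.2    5.2   36.  -158.2] pos [ 0.3922 -0.2838  0.0626] yaw 102.75 t 18.85 F [-0.5  0.3  1.6] open 0.138
[ 0.069 -0.001 -0.998]
```

View pics/w16.png

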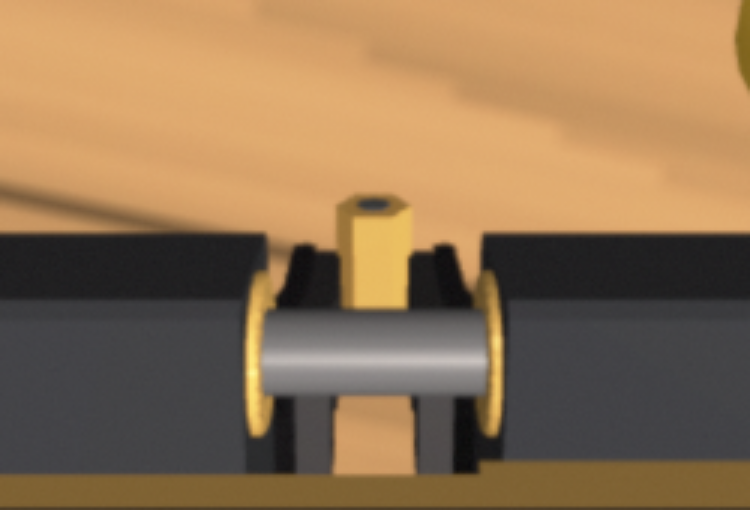

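Request:
send_rows([
  [[15,6,-2],0],
  [[30,13,0],0],
  [[32,14,0],0],
  [[32,14,0],0],
  [[32,14,0],0],
])

```text
time_s: 19.27
position: [0.4253, -0.14, 0.0705]
tcp_rot: [[-0.207, 0.975, 0.082], [0.978, 0.209, -0.018], [-0.034, 0.076, -0.997]]
force: [0.3, -1.1, 0.4]
opening: 0.138
```

Request:
send_rows([
  [[32,14,0],0],
  [[32,14,0],0],
  [[32,14,0],0],
  [[32,14,0],0],
  [[32,14,0],0],
])

```text
time_s: 19.68
position: [0.46, 0.0388, 0.0718]
tcp_rot: [[-0.203, 0.976, 0.082], [0.978, 0.205, -0.019], [-0.035, 0.077, -0.996]]
force: [0.7, 0.0, -0.6]
opening: 0.138
```

```bash
python3 -c "
from h import *
tipdelta([0.510,0.378],0.10)"
```

```text
tip [0.4571 0.0395 0.1066]
shift mm [320.7 120.6   4.6] turn deg None rad None j6 [  -8.8   27.9  115.1   -0.6   32.2 -110.1] pos [0.46   0.0388 0.0718] yaw 101.74 t 19.6833 F [ 0.7  0.  -0.6] open 0.138
[ 0.082 -0.019 -0.996]
```

Request:
send_rows([
  [[32,12,0],0],
  [[32,12,0],0],
  [[32,12,0],0],
  [[32,12,0],0],
  [[32,12,0],0],
])

```text
time_s: 20.1
position: [0.4848, 0.2169, 0.072]
tcp_rot: [[-0.204, 0.975, 0.083], [0.978, 0.206, -0.02], [-0.036, 0.077, -0.996]]
force: [0.8, -0.7, -0.8]
opening: 0.139
```

Request:
send_rows([
  [[32,12,0],0],
  [[32,12,0],0],
  [[32,12,0],0],
  [[32,12,0],0],
  [[20,8,0],0],
])

```text
time_s: 20.52
position: [0.507, 0.3839, 0.0719]
tcp_rot: [[-0.207, 0.975, 0.083], [0.978, 0.21, -0.019], [-0.036, 0.078, -0.996]]
force: [-0.2, -0.7, -0.6]
opening: 0.139
```

```bash
python3 -c "
from h import *
c=capture('wrist'); cv2.imwrite('pics/w17.png',c['image'])
print([(d['xy'],d['p'],unproj(c,d['xy'],.0).round(4)) for d in place_of('wrist','tin')[:2]])
tipdelta([0.510,0.378],0.10)"
```

```text
[([289.6, 210.6], 0.88, array([0.5173, 0.3982, 0.    ]))]
tip [0.5045 0.3852 0.1068]
shift mm [-7.9  3.3  7.3] turn deg None rad None j6 [ 28.9  37.9  88.7  -4.3  49.7 -70.6] pos [0.5075 0.3845 0.0719] yaw 102.1 t 20.6167 F [0.1 0.3 0.4] open 0.14
[ 0.085 -0.018 -0.996]
```

View pics/w17.png

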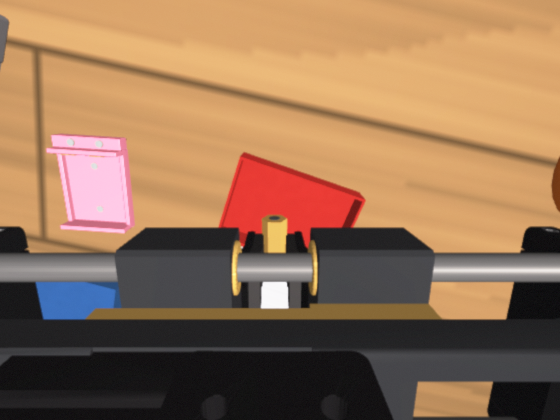

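Request:
send_rows([
  [[-1,-1,10],0],
  [[-1,-1,20],0],
  [[0,-1,20],0],
  [[0,-1,20],0],
  [[0,0,10],0],
])

```text
time_s: 21.03
position: [0.5099, 0.3765, -0.0096]
tcp_rot: [[-0.209, 0.974, 0.086], [0.977, 0.212, -0.019], [-0.037, 0.08, -0.996]]
force: [-0.2, 0.4, -0.3]
opening: 0.14
```

Request:
send_rows([
  [[0,0,6],0],
  [[0,0,5],0],
  [[0,0,3],0],
  [[0,0,0],0],
  [[0,0,0],0],
])

```text
time_s: 21.45
position: [0.5091, 0.3709, -0.0273]
tcp_rot: [[-0.205, 0.976, 0.079], [0.978, 0.207, -0.024], [-0.04, 0.073, -0.997]]
force: [-0.3, 0.1, 0.6]
opening: 0.137
```

```bash
python3 -c "
from h import *
c=capture('wrist'); cv2.imwrite('pics/w18.png',c['image'])
tipdelta([0.508,0.380],0.007)"
```

```text
tip [0.5064 0.3718 0.0078]
shift mm [7.7 3.2 0.7] turn deg None rad None j6 [ 27.8  46.3  91.6  -5.3  38.8 -70.1] pos [ 0.5092  0.371  -0.0271] yaw 101.83 t 21.5 F [ 0.1 -0.6  0.1] open 0.144
[ 0.08  -0.024 -0.997]
```

View pics/w18.png

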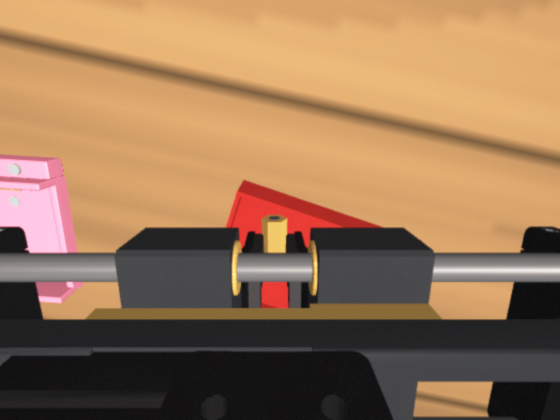

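Request:
send_rows([
  [[0,0,0],0],
  [[0,0,0],0],
  [[0,0,0],0],
  [[0,0,0],0],
  [[0,0,0],0],
], gripper=0.75)

```text
time_s: 21.92
position: [0.5113, 0.3726, -0.0239]
tcp_rot: [[-0.206, 0.975, 0.085], [0.978, 0.208, -0.021], [-0.038, 0.079, -0.996]]
force: [-0.3, -0.4, 0.2]
opening: 0.248
```

Request:
send_rows([
  [[0,0,-10],0],
  [[0,0,-20],0],
  [[0,0,-25],0],
  [[0,0,-25],0],
  [[0,0,-20],0],
])

```text
time_s: 22.33
position: [0.4988, 0.3729, 0.0762]
tcp_rot: [[-0.206, 0.976, 0.075], [0.978, 0.208, -0.026], [-0.041, 0.068, -0.997]]
force: [0.8, -0.3, 0.0]
opening: 0.251
```

```bash
python3 -c "
from h import *
c=capture('wrist'); cv2.imwrite('pics/w19.png',c['image'])
tipdelta([0.4675,0.1056],0.1,78)"
```

```text
tip [0.4981 0.3753 0.1153]
shift mm [-256.8  -87.2   18.7] turn deg 23.896884602626443 rad 0.417 j6 [ 28.4  36.6  89.9  -4.4  50.1 -70.9] pos [0.501  0.3745 0.0804] yaw 101.9 t 22.3833 F [-0.1  0.2  1.9] open 0.25
[ 0.081 -0.022 -0.996]
```

View pics/w19.png

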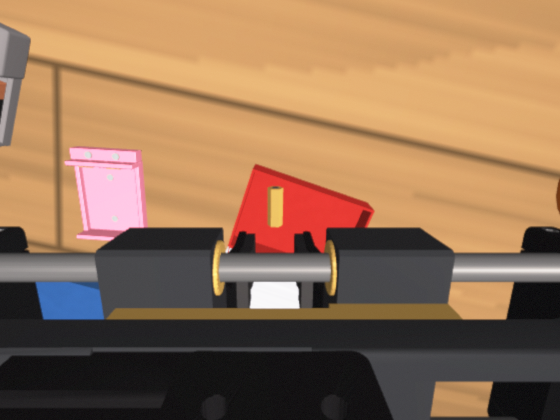

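Request:
send_rows([
  [[-20,-6,-5],0],
  [[-33,-11,-5],0],
  [[-33,-11,-5],0],
  [[-33,-11,-5],0],
  [[-33,-11,0],0],
], gripper=0)

```text
time_s: 22.8
position: [0.4866, 0.2204, 0.1102]
tcp_rot: [[-0.217, 0.971, 0.1], [0.975, 0.22, -0.012], [-0.034, 0.095, -0.995]]
force: [-0.1, 0.8, -0.5]
opening: 0.546
```

Request:
send_rows([
  [[-33,-11,0],0],
  [[-33,-11,0],0],
  [[-25,-10,0],0.1],
  [[0,0,0],0.12],
  [[0,0,0],0.12],
])

```text
time_s: 23.22
position: [0.4736, 0.1147, 0.1145]
tcp_rot: [[0.132, 0.986, 0.105], [0.991, -0.132, -0.014], [0.0, 0.106, -0.994]]
force: [0.5, -0.9, -0.4]
opening: 0.924
```

Request:
send_rows([
  [[0,0,0],0.07],
  [[0,0,0],0],
  [[0,0,0],0],
  [[0,0,0],0],
  [[0,0,0],0],
])

```text
time_s: 23.63
position: [0.4739, 0.1135, 0.1171]
tcp_rot: [[0.205, 0.973, 0.109], [0.979, -0.205, -0.014], [0.009, 0.109, -0.994]]
force: [-0.4, -0.2, -0.2]
opening: 1.0
```

```bash
python3 -c "
from h import *
c=capture('wrist'); cv2.imwrite('pics/w20.png',c['image'])
for f in (recognise,place_of): print([(d['xy'],d['p'],unproj(c,d['xy'],.03 if f is recognise else .004).round(4)) for d in f('wrist','battery_a')[:2]])
tipdelta([0.4675,0.1056],0.1,78)"
```

```text
[([259.0, 182.0], 0.95, array([0.4639, 0.1023, 0.03  ])), ([279.7, 176.9], 0.84, array([0.4631, 0.1224, 0.03  ]))]
[([264.8, 159.0], 0.63, array([0.4488, 0.1108, 0.004 ])), ([278.4, 155.0], 0.57, array([0.4477, 0.1249, 0.004 ]))]
tip [0.47   0.114  0.1517]
shift mm [-9.2 -6.3 51.2] turn deg 0.10111799528468168 rad 0.002 j6 [  0.9  23.8 110.4  -1.4  39.5 -76.1] pos [0.4738 0.1135 0.1169] yaw 78.1 t 23.7833 F [-0.5  0.3 -0.3] open 1.001
[ 0.108 -0.014 -0.994]
```

View pics/w20.png

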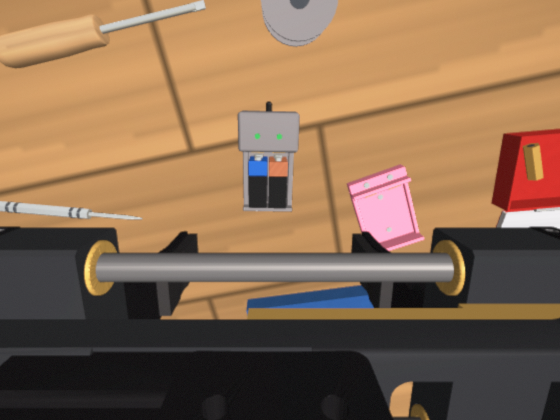

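Request:
send_rows([
  [[0,0,-40],0],
  [[0,0,-40],0],
  [[0,0,-40],0],
  [[0,0,0],0],
  [[0,0,0],0],
])

```text
time_s: 24.2
position: [0.4589, 0.116, 0.2356]
tcp_rot: [[0.203, 0.975, 0.094], [0.979, -0.202, -0.014], [0.006, 0.095, -0.995]]
force: [-0.6, 0.6, -1.1]
opening: 1.002
```

Request:
send_rows([
  [[0,0,0],0],
  [[0,0,0],0],
  [[0,0,8],0],
  [[0,0,8],0],
  [[0,0,8],0],
])

```text
time_s: 24.62
position: [0.4603, 0.116, 0.208]
tcp_rot: [[0.201, 0.975, 0.092], [0.98, -0.201, -0.014], [0.005, 0.093, -0.996]]
force: [-0.8, -0.2, -0.7]
opening: 0.999
```

Request:
send_rows([
  [[0,0,8],0],
  [[0,0,8],0],
  [[0,0,8],0],
  [[0,0,8],0],
  [[0,0,8],0],
])

```text
time_s: 25.03
position: [0.4614, 0.115, 0.1598]
tcp_rot: [[0.202, 0.976, 0.083], [0.979, -0.201, -0.014], [0.003, 0.084, -0.996]]
force: [0.2, -0.0, 0.1]
opening: 0.999
```

Request:
send_rows([
  [[-1,-1,8],0],
  [[-1,-1,8],0],
  [[-1,-1,8],0],
  [[-1,-1,8],0],
  [[-1,-1,8],0],
])

```text
time_s: 25.45
position: [0.4592, 0.1104, 0.1145]
tcp_rot: [[0.202, 0.976, 0.082], [0.979, -0.201, -0.014], [0.003, 0.084, -0.996]]
force: [0.2, -0.2, -0.9]
opening: 1.004
```

```bash
python3 -c "
from h import *
c=capture('wrist'); cv2.imwrite('pics/w21.png',cv2.resize(c['image'][90:240,180:360],None,fx=4,fy=4,interpolation=2))
for f in (recognise,place_of): print([(d['xy'],d['p'],unproj(c,d['xy'],.03 if f is recognise else .004).round(4)) for d in f('wrist','battery_a')[:2]])
tipdelta([0.4675,0.1056],0.012,78)"
```

```text
[([285.2, 202.7], 0.79, array([0.4714, 0.1195, 0.03  ])), ([266.2, 201.2], 0.66, array([0.4662, 0.102 , 0.03  ]))]
[([282.7, 176.0], 0.74, array([0.4515, 0.1218, 0.004 ])), ([268.1, 172.7], 0.73, array([0.4451, 0.108 , 0.004 ]))]
tip [0.4558 0.1109 0.1494]
shift mm [ -3.1   1.3 138. ] turn deg 0.3534618150307267 rad 0.006 j6 [  0.6  23.6 111.3  -1.3  40.4 -76.8] pos [0.4586 0.1104 0.1146] yaw 78.35 t 25.6 F [ 0.1 -0.6 -0.2] open 0.999
[ 0.081 -0.014 -0.997]
```

View pics/w21.png

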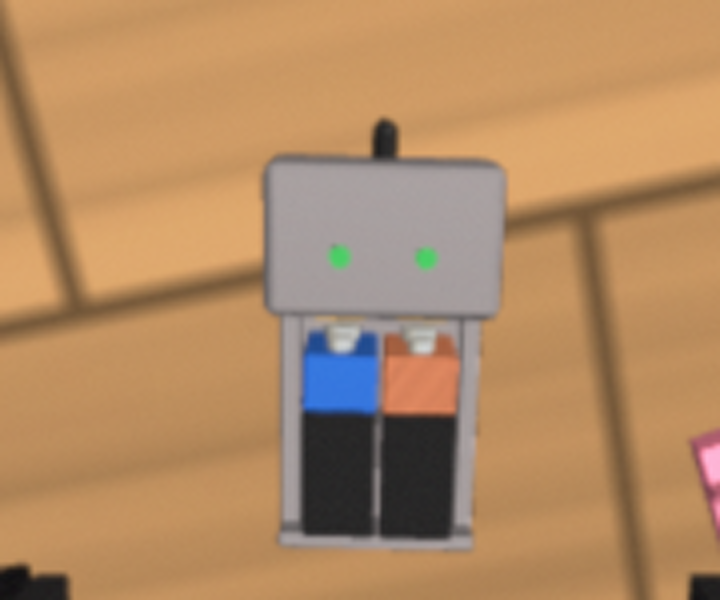

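```bash
python3 -c "
from h import *
c=capture('wrist')
P=np.array([unproj(c,p,.03)[:2] for p in [(255.75,178.5),(294.5,179.2),(255.5,223.7),(293.7,224.2)]]);print(P.round(4),P.mean(0).round(4))
v=P[2]+P[3]-P[0]-P[1];print(np.degrees(np.arctan2(v[1],v[0])),np.linalg.norm(v)/2,np.linalg.norm(P[0]-P[1]))
tipdelta(P.mean(0),0.012,np.degrees(np.arctan2(v[1],v[0]))+90)"
```

```text
[[0.4417 0.0971]
 [0.4496 0.1324]
 [0.486  0.0869]
 [0.4941 0.1235]] [0.4678 0.11  ]
-12.209566825108572 0.04536705805613888 0.03614254340916122
tip [0.4563 0.1109 0.15  ]
shift mm [  1.   -0.  138.5] turn deg 0.5652326813453641 rad 0.01 j6 [  0.6  23.6 111.3  -1.3  40.5 -76.8] pos [0.4592 0.1104 0.1151] yaw 78.36 t 25.65 F [ 0.   0.5 -0.1] open 1.003
[ 0.082 -0.014 -0.997]
```

Request:
send_rows([
  [[0,0,8],0.01],
  [[0,0,9],0],
  [[0,0,9],0],
  [[0,0,9],0],
  [[0,0,9],0],
])

```text
time_s: 26.07
position: [0.4681, 0.1102, 0.0725]
tcp_rot: [[0.213, 0.972, 0.095], [0.977, -0.213, -0.014], [0.007, 0.095, -0.995]]
force: [0.2, 0.0, 0.7]
opening: 1.0
```

Request:
send_rows([
  [[0,0,9],0],
  [[0,0,9],0],
  [[0,0,9],0],
  [[0,0,9],0],
  [[0,0,9],0],
])

```text
time_s: 26.48
position: [0.4761, 0.1099, 0.0259]
tcp_rot: [[0.215, 0.971, 0.102], [0.977, -0.215, -0.013], [0.009, 0.102, -0.995]]
force: [-0.3, 1.0, 0.0]
opening: 1.0
```

```bash
python3 -c "
from h import *
tipdelta([.4678,.110],0.012,77.8)"
```

```text
tip [0.4725 0.1104 0.0607]
shift mm [-1.8 -9.5 48. ] turn deg -0.2151857842630278 rad -0.004 j6 [  0.5  34.4 113.7  -1.9  26.  -75.5] pos [0.4761 0.1099 0.0259] yaw 77.58 t 26.4833 F [-0.3  1.   0. ] open 1.0
[ 0.102 -0.013 -0.995]
```

Request:
send_rows([
  [[-0.5,-3,9],0],
  [[-0.5,-3,9],0],
  [[-0.5,-3,9],0],
  [[0,-1,6],0],
  [[0,0,3],0],
])

```text
time_s: 26.9
position: [0.4717, 0.1102, -0.0148]
tcp_rot: [[0.216, 0.971, 0.105], [0.976, -0.216, -0.013], [0.01, 0.105, -0.994]]
force: [0.8, 0.0, -0.1]
opening: 0.998
```

```bash
python3 -c "
from h import *
tipdelta([.4678,.110],0.012,77.8)
c=capture('wrist'); cv2.imwrite('pics/w22.png',cv2.resize(c['image'][150:320,150:400],None,fx=3,fy=3))"
```

```text
tip [0.468  0.1107 0.02  ]
shift mm [-0.8 -0.9  7.9] turn deg -0.2676038441021973 rad -0.005 j6 [  0.5  39.4 115.4  -2.5  19.2 -74.7] pos [ 0.4717  0.1102 -0.0148] yaw 77.53 t 26.9 F [ 0.8  0.  -0.1] open 0.998
[ 0.105 -0.013 -0.994]
```

View pics/w22.png

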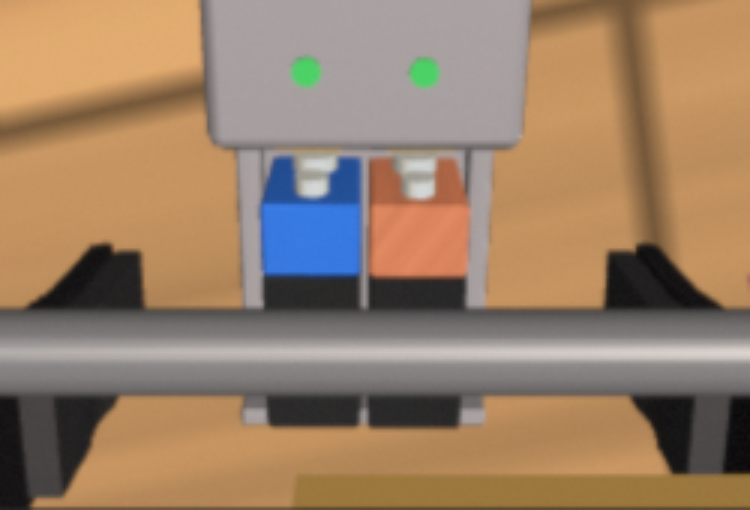

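Request:
send_rows([
  [[-0.5,-0.5,4],0],
  [[0,-0.5,3],0],
  [[0,0,0],0],
  [[0,0,0],0],
  [[0,0,0],0],
], gripper=1)

```text
time_s: 27.37
position: [0.473, 0.1098, -0.0222]
tcp_rot: [[0.216, 0.97, 0.107], [0.976, -0.216, -0.013], [0.01, 0.107, -0.994]]
force: [1.4, -0.0, 0.6]
opening: 0.703
```

Request:
send_rows([
  [[0,0,0],0],
  [[0,0,0],0],
  [[0,0,0],0],
  [[0,0,0],0],
  [[0,0,0],0],
])

```text
time_s: 27.78
position: [0.4738, 0.1098, -0.0212]
tcp_rot: [[0.216, 0.97, 0.109], [0.976, -0.216, -0.013], [0.011, 0.11, -0.994]]
force: [-0.7, -0.0, -1.4]
opening: 0.397
```

```bash
python3 -c "
from h import *
tipdelta([.4678,.110],0.012,77.8)
c=capture('wrist'); cv2.imwrite('pics/w23.png',cv2.resize(c['image'][150:320,150:400],None,fx=3,fy=3))"
```

```text
tip [0.4699 0.1103 0.0136]
shift mm [-0.7 -2.2  1.4] turn deg -0.27529908308531503 rad -0.005 j6 [  0.4  40.3 115.4  -2.6  18.  -74.6] pos [ 0.4738  0.1098 -0.0212] yaw 77.52 t 27.7833 F [-0.7 -0.  -1.4] open 0.397
[ 0.109 -0.013 -0.994]
```

View pics/w23.png

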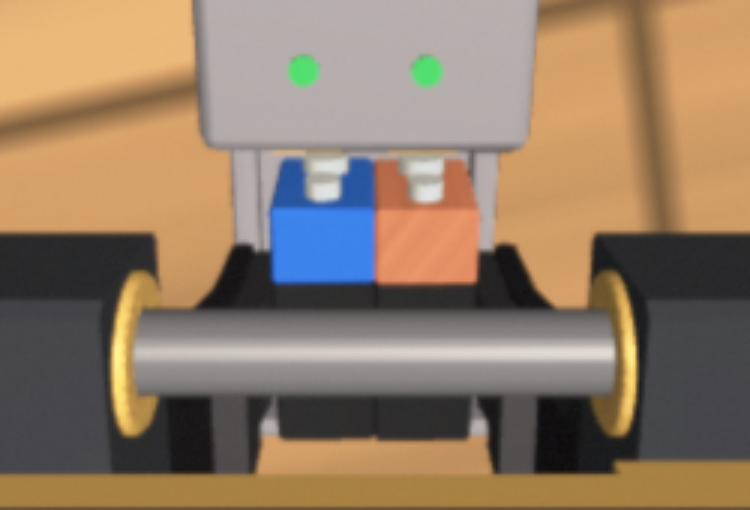

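Request:
send_rows([
  [[0,0.7,-6],0],
  [[0,1,-9],0],
  [[0,1.2,-11],0],
  [[0,1.6,-15],0],
  [[0,2,-18],0],
])

```text
time_s: 28.25
position: [0.4702, 0.1091, 0.0388]
tcp_rot: [[0.216, 0.971, 0.1], [0.976, -0.216, -0.013], [0.009, 0.1, -0.995]]
force: [0.6, 0.2, -1.0]
opening: 0.399
```

Request:
send_rows([
  [[0,2,-18],0],
  [[0,2,-15],0],
  [[0,0,-5],0],
  [[0,0,0],0],
  [[0,0,0],0],
])

```text
time_s: 28.67
position: [0.4715, 0.109, 0.085]
tcp_rot: [[0.216, 0.97, 0.109], [0.976, -0.216, -0.013], [0.011, 0.109, -0.994]]
force: [-0.2, -0.9, -0.1]
opening: 0.4
```

```bash
python3 -c "
from h import *
c=capture('wrist'); cv2.imwrite('pics/w24.png',c['image'])
tipdelta([.645,-.128],0.08,86)
s=capture('side'); cv2.imwrite('pics/s6.png',cv2.resize(s['image'][150:350,200:440],None,fx=3,fy=3,interpolation=2))"
```

```text
tip [0.4675 0.1094 0.1194]
shift mm [-193.9  219.2   61.4] turn deg -8.460740719678142 rad -0.148 j6 [  0.3  27.2 112.5  -1.4  34.1 -76.1] pos [0.4713 0.109  0.0847] yaw 77.54 t 28.7167 F [ 0.   0.4 -0. ] open 0.4
[ 0.108 -0.013 -0.994]
```

View pics/w24.png

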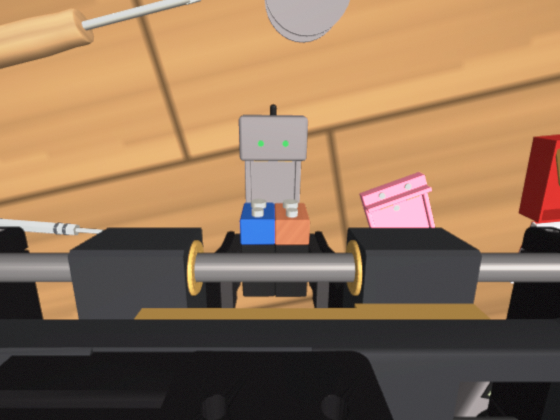

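View pics/s6.png

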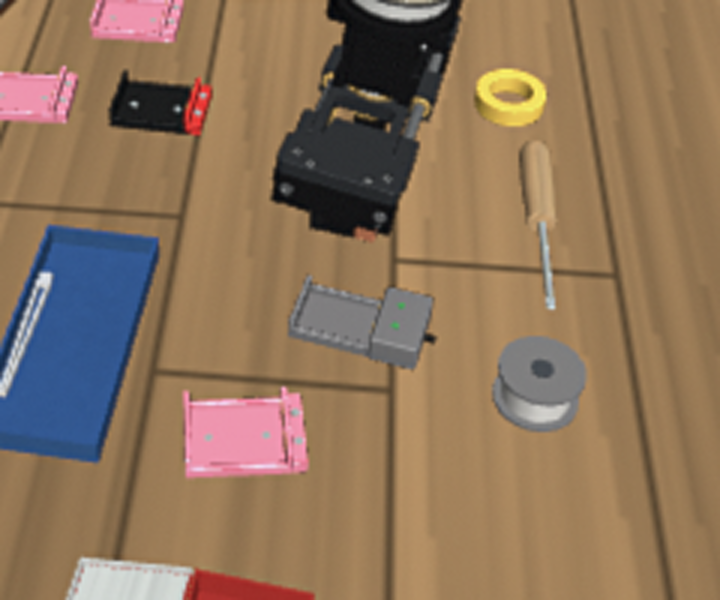

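Request:
send_rows([
  [[-9,12,1],0],
  [[-18,24,2],0],
  [[-20,27,2],0],
  [[-20,27,3],0],
  [[-20,27,3],0],
])

```text
time_s: 29.18
position: [0.5572, 0.0014, 0.077]
tcp_rot: [[0.207, 0.975, 0.084], [0.978, -0.207, -0.008], [0.009, 0.084, -0.996]]
force: [0.1, 0.2, -0.4]
opening: 0.397
```

Request:
send_rows([
  [[-20,27,3],0],
  [[-20,27,3],0],
  [[-20,27,3],-0.05],
  [[-20,27,3],-0.05],
  [[-10,12,2],-0.05],
])

```text
time_s: 29.6
position: [0.6611, -0.1177, 0.0631]
tcp_rot: [[0.056, 0.996, 0.073], [0.998, -0.056, -0.006], [-0.002, 0.073, -0.997]]
force: [1.1, -0.0, -0.3]
opening: 0.402
```

```bash
python3 -c "
from h import *
tipdelta([.6396,-.1288],0.08,85.9)
"
```

```text
tip [ 0.6585 -0.1175  0.098 ]
shift mm [-12.3 -19.5  16.7] turn deg 0.8857961236495839 rad 0.015 j6 [ -20.2   40.4   84.5    1.5   51.  -107.9] pos [ 0.6611 -0.1177  0.0631] yaw 86.79 t 29.6 F [ 1.1 -0.  -0.3] open 0.402
[ 0.073 -0.006 -0.997]
```

Request:
send_rows([
  [[0,6,-12],0],
  [[0,6,-12],0],
  [[0,4,-6],0],
  [[0,0,0],0],
  [[0,0,0],0],
])

```text
time_s: 30.02
position: [0.6741, -0.1234, 0.0842]
tcp_rot: [[0.06, 0.996, 0.061], [0.998, -0.06, -0.003], [0.001, 0.061, -0.998]]
force: [-0.2, 0.4, -1.3]
opening: 0.4
```

```bash
python3 -c "
from h import *
c=capture('wrist'); cv2.imwrite('pics/w25.png',c['image'])
cv2.imwrite('pics/w25c.png',cv2.resize(c['image'][100:250,180:360],None,fx=4,fy=4,interpolation=2))
print([(d['xy'],d['p'],unproj(c,d['xy'],0).round(4)) for d in place_of('wrist','holder')[:3]])
tipdelta([.6396,-.1288],0.08,85.9)
"
```

```text
[([267.3, 158.3], 0.77, array([ 0.6394, -0.127 ,  0.    ])), ([133.0, 209.6], 0.69, array([ 0.6809, -0.2592,  0.    ]))]
tip [ 0.6716 -0.123   0.1191]
shift mm [ -7.8 -33.9  37.1] turn deg 0.6524629405954272 rad 0.011 j6 [ -20.2   40.    81.     1.3   55.8 -107.5] pos [ 0.6737 -0.1231  0.0842] yaw 86.55 t 30.1167 F [-0.3  0.1 -1.4] open 0.395
[ 0.061 -0.002 -0.998]
```

View pics/w25.png

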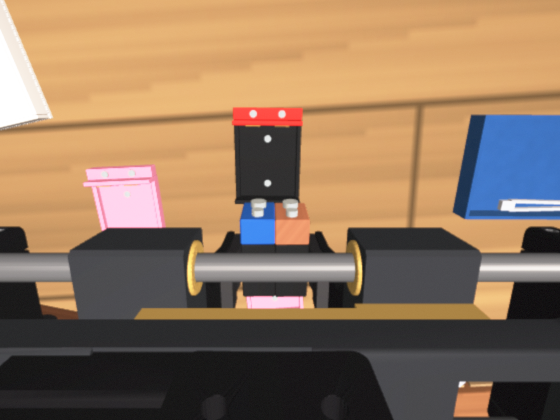

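View pics/w25c.png

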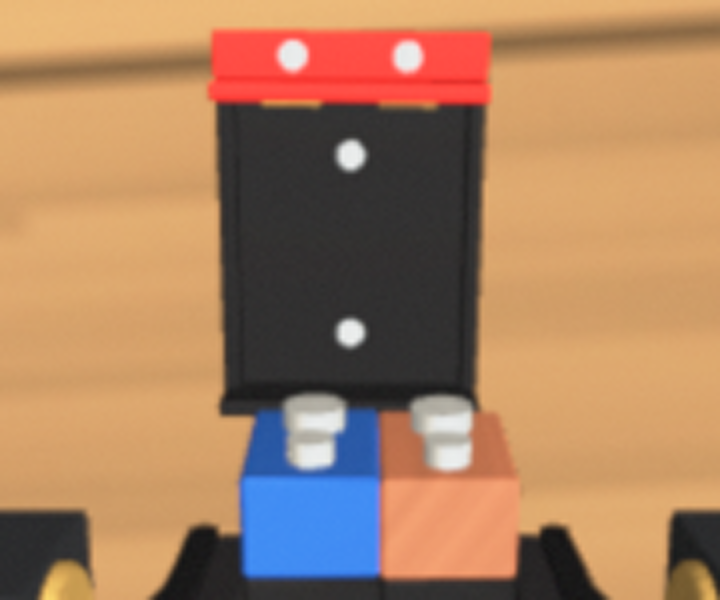

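```bash
python3 -c "
from h import *
c=capture('wrist')
f=lambda x,y,z:unproj(c,(180+x/4,100+y/4),z)[:2]
a=f(351,155,.004);b=f(350,332,.004);print(a,b,(a+b)/2,np.linalg.norm(a-b),np.degrees(np.arctan2(*(b-a)[::-1])))
# wall ends: red outer edge top z~.02, far end wall top outer edge z .02
r=(f(212,31,.02)+f(490,35,.02))/2; e=(f(220,412,.0)+f(475,412,.0))/2; print('red outer',r,'far',e,np.linalg.norm(r-e))
L=f(219,250,.009);Rr=f(482,250,.009);print('sides',L,Rr,(L+Rr)/2,np.linalg.norm(L-Rr))
"
```

```text
[ 0.62116876 -0.12500248] [ 0.66112956 -0.12787322] [ 0.64114916 -0.12643785] 0.040063774908184906 -4.109005760813926
red outer [ 0.59559054 -0.12299618] far [ 0.68159398 -0.12990112] 0.08628018749384478
sides [ 0.63959677 -0.15547431] [ 0.64308371 -0.09722106] [ 0.64134024 -0.12634768] 0.058357519088275925
```

Request:
send_rows([
  [[-1,-7,4],0.01],
  [[-1,-8,8],0],
  [[-1,-8,10],0],
  [[-1,-7,10],0],
  [[-1,-2,10],0],
])

```text
time_s: 30.58
position: [0.6409, -0.124, 0.0395]
tcp_rot: [[0.07, 0.996, 0.062], [0.998, -0.07, -0.003], [0.001, 0.062, -0.998]]
force: [-0.2, 0.8, -0.5]
opening: 0.395
```

```bash
python3 -c "
from h import *
tipdelta([.643,-.1265],0.016,85.9)
"
```

```text
tip [ 0.6388 -0.1239  0.0744]
shift mm [-2.3  0.8 58.6] turn deg 0.1107477894722706 rad 0.002 j6 [ -21.3   41.4   87.5    1.5   47.8 -108.4] pos [ 0.6409 -0.124   0.0395] yaw 86.01 t 30.5833 F [-0.2  0.8 -0.5] open 0.395
[ 0.062 -0.003 -0.998]
```

Request:
send_rows([
  [[-1,0,9],0],
  [[-1,0,10],0],
  [[0,0,10],0],
  [[0,0,8],0],
  [[0,0,4],0],
])

```text
time_s: 31.0
position: [0.6413, -0.1255, -0.0074]
tcp_rot: [[0.07, 0.996, 0.058], [0.998, -0.07, -0.002], [0.003, 0.058, -0.998]]
force: [-0.7, -0.4, -1.6]
opening: 0.399
```

```bash
python3 -c "
from h import *
tipdelta([.643,-.1265],0.016,85.9)
c=capture('wrist'); cv2.imwrite('pics/w26.png',cv2.resize(c['image'][100:310,150:400],None,fx=3,fy=3))
"
```

```text
tip [ 0.6392 -0.1255  0.0276]
shift mm [-0.8  3.2 11.8] turn deg 0.06901271924027697 rad 0.001 j6 [ -21.5   45.4   88.2    1.7   43.3 -108.6] pos [ 0.6413 -0.1255 -0.0074] yaw 85.97 t 31.0 F [-0.7 -0.4 -1.6] open 0.399
[ 0.058 -0.002 -0.998]
```

View pics/w26.png

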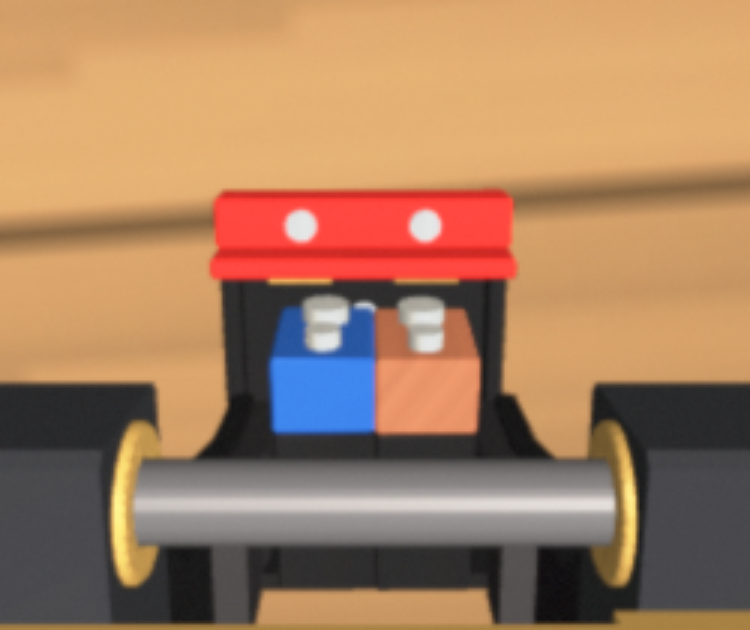

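Request:
send_rows([
  [[0,1,4],0],
  [[0,1,4],0],
  [[0,0.5,3],0],
  [[0,0,1.5],0],
  [[0,0,0],0],
])

```text
time_s: 31.47
position: [0.646, -0.126, -0.0201]
tcp_rot: [[0.07, 0.996, 0.059], [0.998, -0.07, -0.002], [0.002, 0.059, -0.998]]
force: [-0.1, 0.3, -0.9]
opening: 0.398
```

```bash
python3 -c "
from h import *
tipdelta([.643,-.1265],0.0138,85.9)
c=capture('wrist'); cv2.imwrite('pics/w27.png',cv2.resize(c['image'][100:310,150:400],None,fx=3,fy=3))
"
```

```text
tip [ 0.6439 -0.1259  0.0148]
shift mm [-0.7 -0.9  0.9] turn deg 0.10745826949661819 rad 0.002 j6 [ -21.3   46.8   87.6    1.7   42.4 -108.5] pos [ 0.646  -0.126  -0.0201] yaw 86.01 t 31.4667 F [-0.1  0.3 -0.9] open 0.398
[ 0.059 -0.002 -0.998]
```

View pics/w27.png

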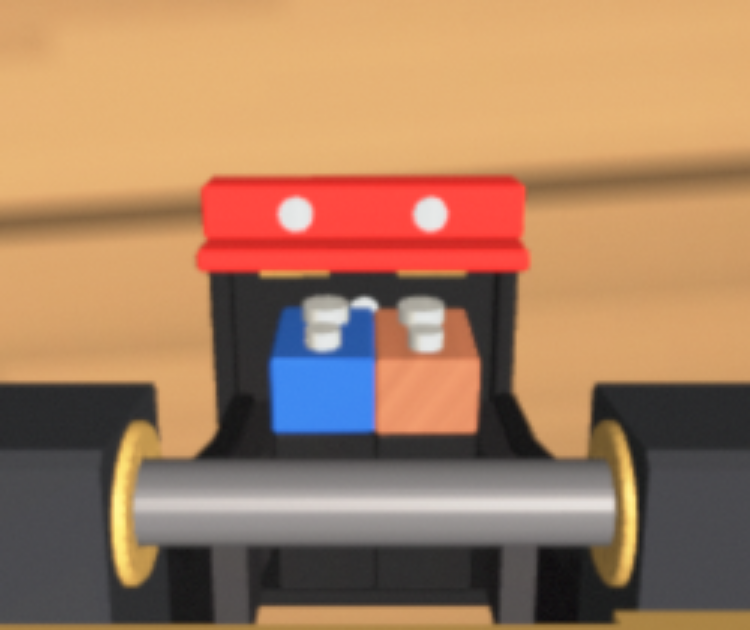

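Request:
send_rows([
  [[0,-0.5,1.5],0],
  [[0,0,1],0],
  [[0,0,0],0],
  [[0,0,0],0],
  [[0,0,0],0],
])

```text
time_s: 31.93
position: [0.647, -0.1263, -0.0196]
tcp_rot: [[0.069, 0.996, 0.063], [0.998, -0.069, -0.003], [0.001, 0.063, -0.998]]
force: [-0.6, 0.3, -0.6]
opening: 0.401
```

Request:
send_rows([
  [[0,0,0],0],
  [[0,0,0],0],
  [[0,0,0],0],
  [[0,0,0],0],
  [[0,0,0],0],
], gripper=0.3)

```text
time_s: 32.35
position: [0.6476, -0.1265, -0.0199]
tcp_rot: [[0.069, 0.996, 0.064], [0.998, -0.069, -0.004], [0.001, 0.064, -0.998]]
force: [0.1, -0.1, 0.7]
opening: 0.663
```

```bash
python3 -c "
from h import *
tipdelta([.643,-.1265],0.0138,85.9)
c=capture('wrist'); cv2.imwrite('pics/w28.png',cv2.resize(c['image'][100:310,150:400],None,fx=3,fy=3))
"
```

```text
tip [ 0.6453 -0.1264  0.015 ]
shift mm [-0.3 -2.4  1.1] turn deg 0.11910734860072125 rad 0.002 j6 [ -21.3   46.8   87.6    1.7   42.1 -108.6] pos [ 0.6476 -0.1265 -0.0199] yaw 86.02 t 32.35 F [ 0.1 -0.1  0.7] open 0.663
[ 0.064 -0.004 -0.998]
```

View pics/w28.png

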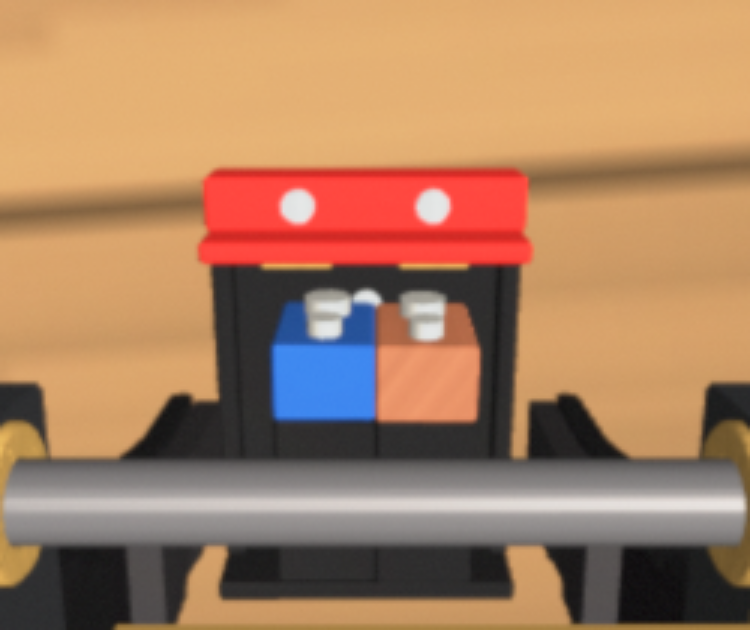

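Request:
send_rows([
  [[0,1,-12],0],
  [[0,2,-25],0],
  [[0,2,-32],0],
  [[0,2,-32],0],
  [[0,2,-25],0],
], gripper=0.3)

```text
time_s: 32.82
position: [0.6429, -0.1247, 0.1054]
tcp_rot: [[0.07, 0.996, 0.048], [0.998, -0.07, 0.002], [0.006, 0.047, -0.999]]
force: [-0.3, -0.2, 0.1]
opening: 0.7
```

Request:
send_rows([
  [[0,0,0],0],
  [[0,0,0],0],
  [[0,0,0],0],
  [[0,0,0],0],
  [[0,0,0],0],
])

```text
time_s: 33.23
position: [0.647, -0.1261, 0.1146]
tcp_rot: [[0.07, 0.996, 0.061], [0.998, -0.07, -0.003], [0.002, 0.061, -0.998]]
force: [0.0, -0.6, -0.3]
opening: 0.702
```

```bash
python3 -c "
from h import *
c=capture('wrist'); cv2.imwrite('pics/w29.png',cv2.resize(c['image'][100:250,180:360],None,fx=4,fy=4,interpolation=2))
for d in place_of('wrist','battery_a')[:2]:
  p=unproj(c,d['xy'],.004)[:2]-[.6411,-.1264]; a=np.radians(-4.1); print(d['p'],p@[np.cos(a),np.sin(a)],p@[-np.sin(a),np.cos(a)])
tipdelta([.4586,-.1091],0.1,-17.9)
s=capture('side'); cv2.imwrite('pics/s7.png',cv2.resize(s['image'][140:210,180:290],None,fx=6,fy=6,interpolation=2))
"
```

```text
0.79 -0.02107328231135272 0.008949910888321148
0.72 -0.018730063894837896 -0.001783146507579349
tip [ 0.6446 -0.1259  0.149 ]
shift mm [   3.8 -189.3   37.7] turn deg -76.09081345388387 rad -1.328 j6 [ -21.3   36.    83.8    1.3   56.9 -108. ] pos [ 0.6467 -0.126   0.1141] yaw 86.01 t 33.3333 F [-0.5  0.9 -0.7] open 0.699
[ 0.06  -0.002 -0.998]
```

View pics/w29.png

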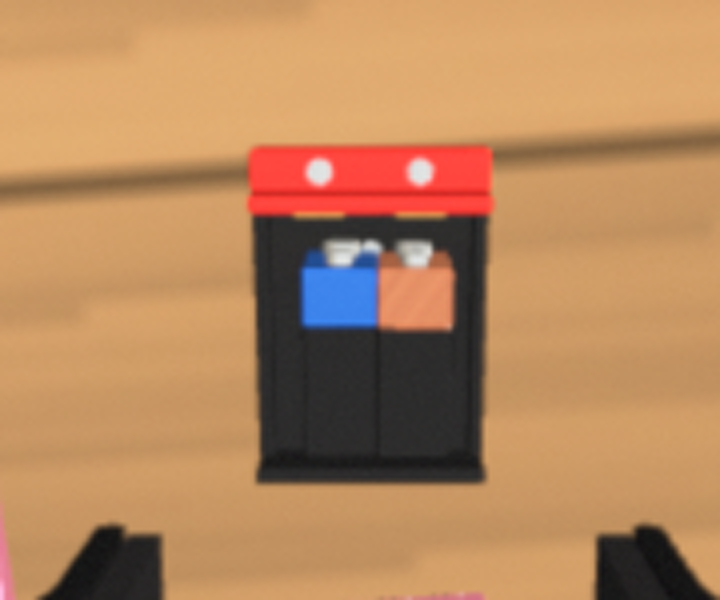

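View pics/s7.png

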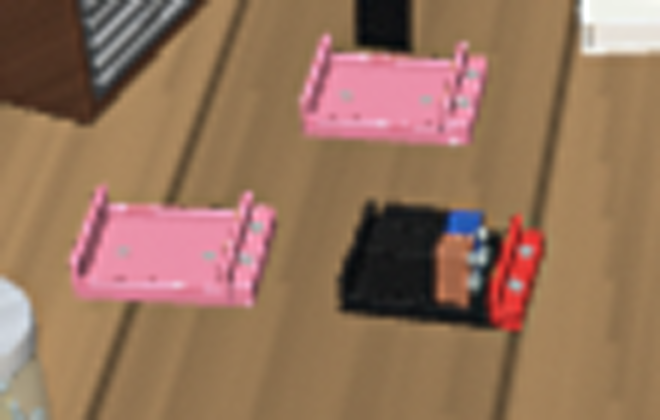

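```bash
python3 -c "
from h import *
c=capture('wrist')
def hf(x,y,z):
  p=unproj(c,(180+x/4,100+y/4),z)[:2]-[.6411,-.1264]; a=np.radians(-4.1); return np.round([p@[np.cos(a),np.sin(a)],p@[-np.sin(a),np.cos(a)]],4)
for q in [(302,267),(454,268),(305,455),(452,456)]: print(hf(*q,.03))
print('endwall outer foot',hf(370,482,0),'red',hf(370,147,.02))
"
```

```text
[-0.0209 -0.0159]
[-0.0208  0.0191]
[ 0.0249 -0.0159]
[0.0251 0.0196]
endwall outer foot [ 0.043  -0.0003] red [-0.0472 -0.0003]
```

Request:
send_rows([
  [[-2,-14,-5],0.05],
  [[-2,-26,-5],0.1],
  [[-1,-30,-4],0.12],
  [[3,-30,-4],0.12],
  [[7,-30,-2],0.12],
], gripper=0.3)

```text
time_s: 33.85
position: [0.5277, -0.0908, 0.1235]
tcp_rot: [[0.564, 0.823, 0.066], [0.825, -0.565, -0.005], [0.032, 0.057, -0.998]]
force: [-0.6, 0.3, 0.5]
opening: 0.7
```

Request:
send_rows([
  [[6,-12,0],0.12],
  [[5,-10,0],0.12],
  [[0,0,0],0.12],
  [[0,0,0],0.12],
  [[0,0,0],0.12],
])

```text
time_s: 34.27
position: [0.505, -0.0619, 0.1202]
tcp_rot: [[0.939, 0.341, 0.051], [0.341, -0.94, 0.001], [0.048, 0.017, -0.999]]
force: [0.9, 0.5, -0.2]
opening: 0.699
```

```bash
python3 -c "
from h import *
tipdelta([.4515,-.131],0.12,-17.9)
c=capture('top')
P=np.array([unproj(c,(160+x/6,160+y/6),.02)[:2] for x,y in [(60,52),(545,70),(537,290),(42,268)]]);print(P.round(4),P.mean(0).round(4)); v=P[0]+P[3]-P[1]-P[2];print(np.degrees(np.arctan2(v[1],v[0])),np.linalg.norm(v)/2)
"
```

```text
tip [ 0.5032 -0.0619  0.1551]
shift mm [-73.8  46.7  32.4] turn deg 37.85833478320751 rad 0.661 j6 [-20.3  25.8 104.8   1.4  46.6 -41.2] pos [ 0.505  -0.0619  0.1202] yaw 19.96 t 34.2667 F [ 0.9  0.5 -0.2] open 0.699
[ 0.051  0.001 -0.999]
[[0.712  0.2422]
 [0.7001 0.0448]
 [0.6089 0.0495]
 [0.6226 0.248 ]] [0.6609 0.1461]
86.29721543141684 0.19834081986894694
```

Request:
send_rows([
  [[-14,10,0],0.12],
  [[-16,10,0],0.12],
  [[-16,10,0],0.12],
  [[-16,8,0],0.12],
  [[-5,4,0],0.12],
])

```text
time_s: 34.73
position: [0.446, -0.1133, 0.1158]
tcp_rot: [[0.965, -0.256, 0.052], [-0.257, -0.966, 0.001], [0.05, -0.014, -0.999]]
force: [0.1, -0.4, 0.7]
opening: 0.7
```

Request:
send_rows([
  [[0,0,0],0.06],
  [[0,0,0],0],
  [[0,0,0],0],
  [[0,0,0],0],
  [[0,0,0],0],
])

```text
time_s: 35.15
position: [0.4444, -0.1146, 0.1148]
tcp_rot: [[0.949, -0.31, 0.05], [-0.311, -0.951, 0.002], [0.047, -0.017, -0.999]]
force: [0.4, 0.4, -0.6]
opening: 0.696
```

```bash
python3 -c "
from h import *
c=capture('wrist'); cv2.imwrite('pics/w30.png',c['image'])
print([(d['xy'],d['p'],unproj(c,d['xy'],.005).round(4)) for d in place_of('wrist','probe')[:2]])
tipdelta([.4515,-.131],0.12,-17.9)
"
```

```text
[([280.0, 184.2], 0.56, array([ 0.4599, -0.1052,  0.005 ]))]
tip [ 0.4427 -0.1146  0.1498]
shift mm [12.  13.3 30.2] turn deg -0.26494302007097303 rad -0.005 j6 [-29.6  23.3 111.8   2.2  42.5 -13. ] pos [ 0.4445 -0.1146  0.1149] yaw -18.16 t 35.25 F [-0.2 -0.7 -0.6] open 0.696
[ 0.05   0.002 -0.999]
```

View pics/w30.png

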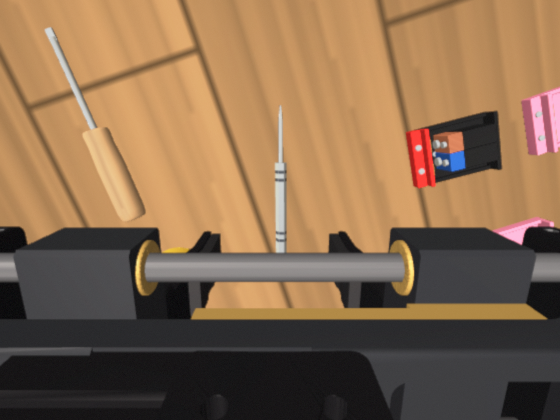

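```bash
python3 -c "
from h import *
c=capture('wrist')
a=unproj(c,(281,106.5),.005)[:2];b=unproj(c,(281,163.5),.005)[:2];d=unproj(c,(280.5,245),.005)[:2]
print(a,b,d,np.linalg.norm(a-b)); u=(a-d)/np.linalg.norm(a-d); an=np.degrees(np.arctan2(u[1],u[0])); o=b-.022*u; g=o-.023*u
print('origin',o,'ang',an,'grip',g, a-.077*u)
tipdelta(g,0.003,an-90)
"
```

```text
[ 0.48421915 -0.03291358] [ 0.46735586 -0.08529908] [ 0.44010887 -0.16818153] 0.055032822859829425
origin [ 0.46053525 -0.10621509] ang 71.93908125058479 grip [ 0.4534046  -0.12808182] [ 0.46034699 -0.10611959]
tip [ 0.4426 -0.1146  0.1498]
shift mm [  7.6  12.  147.2] turn deg -0.12100240686314123 rad -0.002 j6 [-29.6  23.3 111.8   2.2  42.5 -13. ] pos [ 0.4444 -0.1145  0.1149] yaw -18.18 t 35.3 F [-0.   0.6 -0.5] open 0.7
[ 0.05   0.002 -0.999]
```

Request:
send_rows([
  [[1,2,8],0],
  [[1,2,12],0],
  [[1,2,14],0],
  [[1,2,14],0],
  [[1,2,14],0],
])

```text
time_s: 35.72
position: [0.453, -0.127, 0.0522]
tcp_rot: [[0.95, -0.306, 0.058], [-0.307, -0.952, -0.003], [0.056, -0.015, -0.998]]
force: [-0.1, -0.8, 0.6]
opening: 0.703
```

Request:
send_rows([
  [[0,1,14],0],
  [[0,1,14],0],
  [[0,0,14],0],
  [[0,0,12],0],
  [[0,0,8],0],
])

```text
time_s: 36.13
position: [0.4568, -0.1302, -0.0161]
tcp_rot: [[0.951, -0.304, 0.058], [-0.304, -0.953, -0.003], [0.056, -0.014, -0.998]]
force: [-0.4, 0.0, 0.1]
opening: 0.698
```

```bash
python3 -c "
from h import *
tipdelta([.4534,-.1281],0.003,-18)
"
```

```text
tip [ 0.4548 -0.1301  0.0188]
shift mm [-2.8 -1.2 15.7] turn deg 0.26505283496973675 rad 0.005 j6 [-30.5  39.5 114.7   3.9  22.9 -16.4] pos [ 0.4568 -0.1302 -0.0161] yaw -17.73 t 36.1333 F [-0.4  0.   0.1] open 0.698
[ 0.058 -0.003 -0.998]
```

Request:
send_rows([
  [[-1,-1,5],0],
  [[-1,0,5],0],
  [[-1,0,4],0],
  [[0,0,1],0],
  [[0,0,0],0],
])

```text
time_s: 36.55
position: [0.4545, -0.1279, -0.0342]
tcp_rot: [[0.952, -0.302, 0.056], [-0.303, -0.953, -0.002], [0.054, -0.015, -0.998]]
force: [1.0, -0.9, 1.6]
opening: 0.699
```

Request:
send_rows([
  [[0,0,0],0],
  [[0,0,0],0],
  [[0,0,0],0],
  [[0,0,0],0],
  [[0,0,0],0],
], gripper=1)

```text
time_s: 36.97
position: [0.4557, -0.1284, -0.0327]
tcp_rot: [[0.951, -0.302, 0.059], [-0.302, -0.953, -0.004], [0.057, -0.014, -0.998]]
force: [0.1, 0.4, 1.2]
opening: 0.403
```

Request:
send_rows([
  [[0,0,0],0],
  [[0,0,0],0],
  [[0,0,0],0],
  [[0,0,0],0],
  [[0,0,0],0],
])

```text
time_s: 37.38
position: [0.4559, -0.1285, -0.0324]
tcp_rot: [[0.951, -0.302, 0.06], [-0.302, -0.953, -0.005], [0.058, -0.014, -0.998]]
force: [-1.0, 0.7, 0.4]
opening: 0.113
```

```bash
python3 -c "
from h import *
tipdelta([.4534,-.1281],0.003,-18)
c=capture('wrist'); cv2.imwrite('pics/w31.png',cv2.resize(c['image'][60:310,150:400],None,fx=2.4,fy=2.4))
"
```

```text
tip [ 0.4538 -0.1284  0.0025]
shift mm [-0.4 -0.2 -0.5] turn deg 0.36361747443584136 rad 0.006 j6 [-30.4  41.6 115.2   4.4  20.2 -16.9] pos [ 0.4559 -0.1285 -0.0324] yaw -17.64 t 37.3833 F [-1.   0.7  0.4] open 0.113
[ 0.06  -0.005 -0.998]
```

View pics/w31.png

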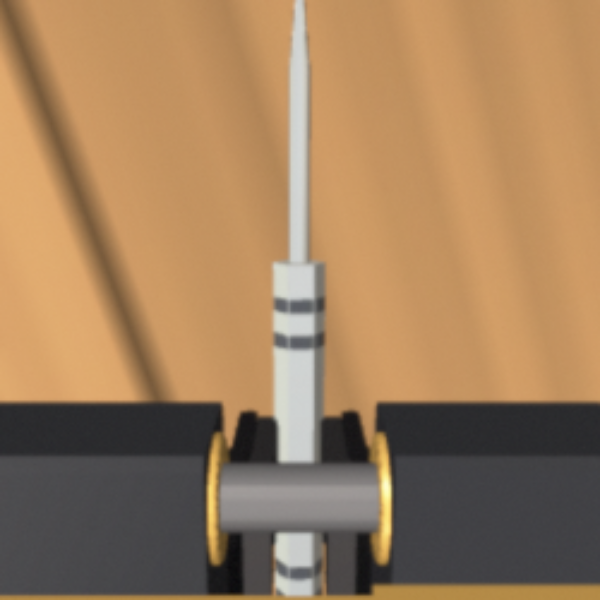

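Request:
send_rows([
  [[0,0,-8],0],
  [[0,0,-18],0],
  [[0,0,-28],0],
  [[0,0,-28],0],
  [[0,0,-15],0],
])

```text
time_s: 37.85
position: [0.4466, -0.1265, 0.0652]
tcp_rot: [[0.952, -0.303, 0.049], [-0.303, -0.953, 0.001], [0.047, -0.016, -0.999]]
force: [0.2, -0.2, -1.1]
opening: 0.112
```

Request:
send_rows([
  [[6,-15,0],0],
  [[11,-28,0],0],
  [[12,-31,0],0],
  [[12,-31,0],0],
  [[12,-31,0],0],
])

```text
time_s: 38.27
position: [0.5391, -0.0147, 0.0777]
tcp_rot: [[0.948, -0.314, 0.054], [-0.314, -0.949, -0.004], [0.053, -0.013, -0.999]]
force: [0.5, -1.0, -1.6]
opening: 0.113
```

```bash
python3 -c "
from h import *
c=capture('wrist'); cv2.imwrite('pics/w32.png',c['image'])
tipdelta([.6535,.1235],0.09,-3.7)
"
```

```text
tip [ 0.5425 -0.0107  0.1136]
shift mm [  62.  -161.7   30.1] turn deg -14.493834820201755 rad -0.253 j6 [-13.3  31.7 102.3   1.   42.5   4.1] pos [ 0.5446 -0.0108  0.0787] yaw -18.19 t 38.3167 F [ 3.6  1.9 -0. ] open 0.112
[ 0.062 -0.003 -0.998]
```

View pics/w32.png

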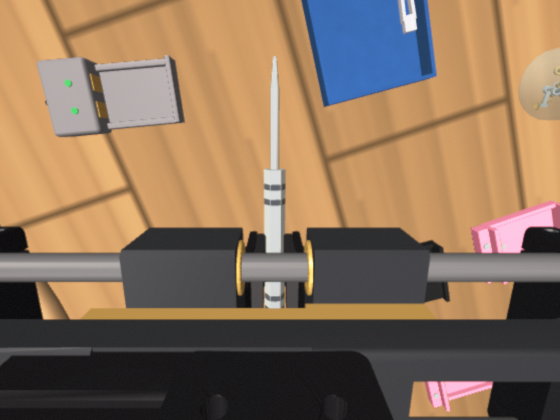

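Probe held straight at column 274, tray ahead at the upper right, jar at the far right edge. Continue to the tray.

Request:
send_rows([
  [[8,-20,0],0],
  [[12,-30,0],0],
  [[12,-31,0],-0.04],
  [[13,-31,0],-0.07],
  [[8,-20,0],-0.07],
])

```text
time_s: 38.73
position: [0.6324, 0.1053, 0.0855]
tcp_rot: [[0.99, -0.129, 0.058], [-0.129, -0.992, -0.004], [0.058, -0.004, -0.998]]
force: [0.9, -0.5, -1.3]
opening: 0.115
```

Request:
send_rows([
  [[0,0,0],-0.06],
  [[0,0,0],0],
  [[0,0,0],0],
  [[0,0,0],0],
  [[0,0,0],0],
])

```text
time_s: 39.15
position: [0.6328, 0.1094, 0.0865]
tcp_rot: [[0.996, -0.063, 0.059], [-0.063, -0.998, -0.003], [0.059, -0.001, -0.998]]
force: [1.2, -0.7, -1.0]
opening: 0.113
```

```bash
python3 -c "
from h import *
c=capture('wrist'); cv2.imwrite('pics/w33.png',c['image'])
tipdelta([.6535,.1235],0.09,-3.7)
"
```

```text
tip [0.6306 0.1094 0.1213]
shift mm [ 20.1 -15.5  32.6] turn deg 0.055603155463685994 rad 0.001 j6 [-0.1 37.  87.5 -0.2 52.1  3.7] pos [0.6327 0.1093 0.0864] yaw -3.64 t 39.2 F [ 0.4 -0.5 -1. ] open 0.108
[ 0.059 -0.003 -0.998]
```

View pics/w33.png

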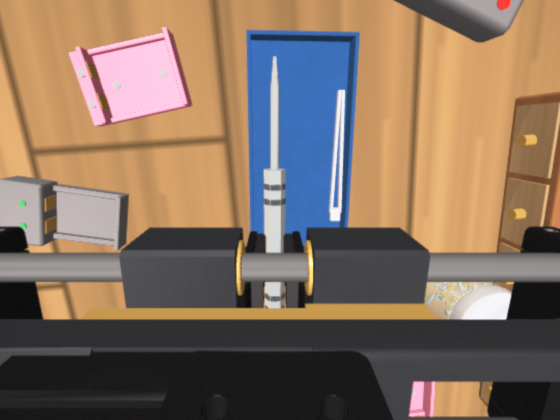

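Request:
send_rows([
  [[4,-3,8],0],
  [[4,-4,12],0],
  [[4,-4,14],0],
  [[2,-3,14],0],
  [[1,-2,14],0],
])

```text
time_s: 39.62
position: [0.6559, 0.1226, 0.0233]
tcp_rot: [[0.995, -0.069, 0.065], [-0.069, -0.998, -0.003], [0.065, -0.001, -0.998]]
force: [0.6, -1.1, -0.0]
opening: 0.112
```

```bash
python3 -c "
from h import *
tipdelta([.6535,.1235],0.0065,-3.7)
"
```

```text
tip [0.6536 0.1227 0.0582]
shift mm [-3.5 -0.7 51.6] turn deg -0.27491344117511574 rad -0.005 j6 [ 1.1 43.5 85.7 -0.3 47.1  5.3] pos [0.6559 0.1226 0.0233] yaw -3.97 t 39.6167 F [ 0.6 -1.1 -0. ] open 0.112
[ 0.065 -0.003 -0.998]
```

Request:
send_rows([
  [[-1,0,10],0],
  [[-1,0,10],0],
  [[-1,0,8],0],
  [[0,0,4],0],
  [[0,0,0],0],
])

```text
time_s: 40.03
position: [0.65, 0.1234, -0.0207]
tcp_rot: [[0.996, -0.068, 0.052], [-0.068, -0.998, -0.003], [0.052, -0.0, -0.999]]
force: [0.4, -0.5, 0.3]
opening: 0.113
```

```bash
python3 -c "
from h import *
tipdelta([.6535,.1235],0.006,-3.7)
c=capture('wrist'); cv2.imwrite('pics/w34.png',c['image'])
"
```

```text
tip [0.6481 0.1235 0.0143]
shift mm [ 4.9 -0.4  8.5] turn deg -0.2236274133301066 rad -0.004 j6 [ 1.2 47.1 86.7 -0.4 43.3  5.4] pos [ 0.65    0.1234 -0.0207] yaw -3.92 t 40.0333 F [ 0.4 -0.5  0.3] open 0.113
[ 0.052 -0.003 -0.999]
```

View pics/w34.png

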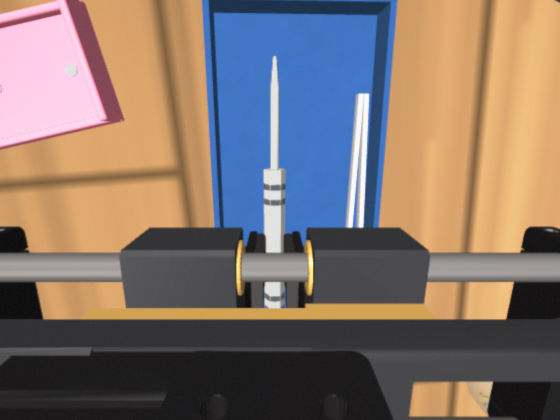

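Request:
send_rows([
  [[1,0,4],0],
  [[1,0,3],0],
  [[0,0,1.5],0],
  [[0,0,0],0],
  [[0,0,0],0],
])

```text
time_s: 40.5
position: [0.655, 0.123, -0.0267]
tcp_rot: [[0.996, -0.069, 0.057], [-0.069, -0.998, -0.003], [0.057, -0.001, -0.998]]
force: [-0.3, -0.2, 0.0]
opening: 0.106
```

```bash
python3 -c "
from h import *
tipdelta([.6535,.1235],0.0055,-3.7)
"
```

```text
tip [0.653  0.1231 0.0082]
shift mm [ 0.3 -0.4  2.8] turn deg -0.24375499944693502 rad -0.004 j6 [ 1.2 47.8 86.2 -0.4 42.7  5.4] pos [ 0.655   0.123  -0.0267] yaw -3.94 t 40.5 F [-0.3 -0.2  0. ] open 0.106
[ 0.057 -0.003 -0.998]
```

Request:
send_rows([
  [[0,0,2],0],
  [[0,0,1],0],
  [[0,0,0],0],
  [[0,0,0],0],
  [[0,0,0],0],
])

```text
time_s: 40.92
position: [0.6561, 0.1229, -0.0287]
tcp_rot: [[0.996, -0.069, 0.06], [-0.069, -0.998, -0.003], [0.06, -0.001, -0.998]]
force: [0.1, 0.3, -0.8]
opening: 0.112
```

Request:
send_rows([
  [[0,0,0],0],
  [[0,0,0],0],
  [[0,0,0],0],
  [[0,0,0],0],
  [[0,0,0],0],
], gripper=0.75)

```text
time_s: 41.33
position: [0.6566, 0.123, -0.0281]
tcp_rot: [[0.996, -0.069, 0.061], [-0.069, -0.998, -0.003], [0.061, -0.001, -0.998]]
force: [-0.2, -0.1, -0.6]
opening: 0.248
```

Request:
send_rows([
  [[0,0,-10],0],
  [[1,0,-20],0],
  [[2,0,-30],0],
  [[2,0,-35],0],
  [[2,0,-35],0],
])

```text
time_s: 41.75
position: [0.6481, 0.1225, 0.0986]
tcp_rot: [[0.997, -0.069, 0.039], [-0.069, -0.998, -0.004], [0.04, 0.001, -0.999]]
force: [0.1, -1.3, 0.1]
opening: 0.247
```

Request:
send_rows([
  [[0,0,-10],0],
  [[0,0,0],0],
  [[0,0,0],0],
  [[0,0,0],0],
  [[0,0,0],0],
])

```text
time_s: 42.17
position: [0.6525, 0.1229, 0.119]
tcp_rot: [[0.996, -0.069, 0.056], [-0.069, -0.998, -0.003], [0.056, -0.001, -0.998]]
force: [-0.2, 0.7, -0.5]
opening: 0.251
```

```bash
python3 -c "
from h import *
c=capture('wrist'); cv2.imwrite('pics/w35.png',c['image'])
print([(d['xy'],d['p'],unproj(c,d['xy'],.008).round(4)) for d in place_of('wrist','probe')[:2]])
tipdelta([.6535,.1235],0.006,-3.7)
for n in ['top','side']:
  s=capture(n); cv2.imwrite(f'pics/{n}9.png',s['image'])
"
```

```text
[([269.0, 172.2], 0.93, array([0.6559, 0.1469, 0.008 ]))]
tip [0.6502 0.123  0.1533]
shift mm [ -4.8  -0.6 147.3] turn deg -0.24306431058373335 rad -0.004 j6 [ 1.2 36.2 82.6 -0.3 58.1  5.3] pos [0.6521 0.1229 0.1184] yaw -3.94 t 42.2667 F [ 0.2 -0.  -0.2] open 0.25
[ 0.055 -0.003 -0.998]
```

View pics/w35.png

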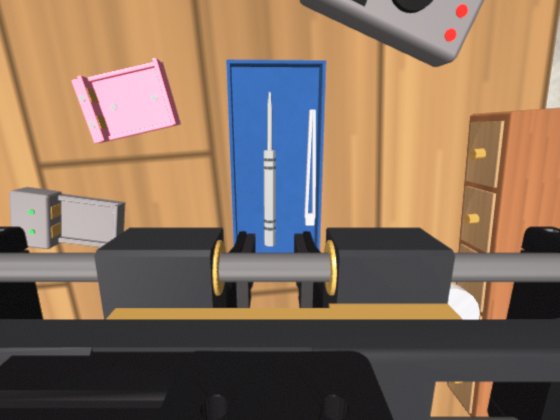

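View pics/top9.png

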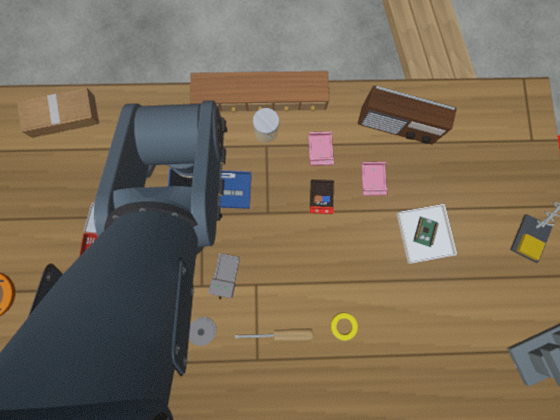

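View pics/side9.png

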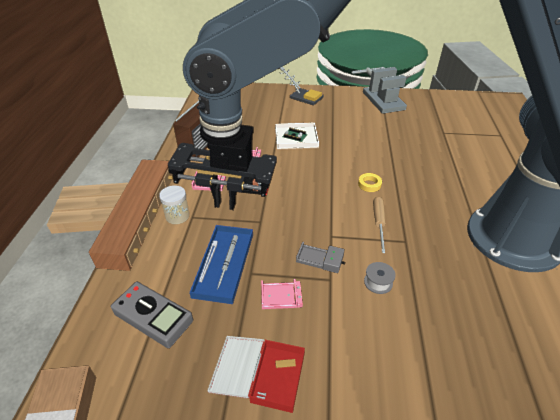

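```bash
python3 -c "
from h import *
c=capture('top')
d=place_of('top','board')[0]; p=unproj(c,d['xy'],.003)[:2]-[.5375,-.3783]; a=np.radians(8.5); print('board in tray',p@[np.cos(a),np.sin(a)],p@[-np.sin(a),np.cos(a)])
c=capture('side'); d=[x for x in place_of('side','spacer')]; print([(x['xy'],x['p'],unproj(c,x['xy'],.008)[:2]) for x in d[:2]])
print(bot.hand_in())"
```

```text
board in tray 0.0013311976508244621 -0.0017556021527545978
[([284.8, 364.4], 0.58, array([0.50419542, 0.37520829]))]
the job is handed in; nothing more can be done
None
```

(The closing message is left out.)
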